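# Check forked clamps on the gauge pin and stand them in the right rack

## Task

Draw the vise along its slide to the left-hand stop so that its gauge pin comes clear of the chip guard, and find out which of the forked clamps waiting in the six-slot rack go fully home over the pin, slot bottom on pin, and which stop short. Stand every clamp that goes home upright, legs down, in a slot of the four-slot rack, and every clamp that stops short in a slot of the three-slot rack to be filed further. Then push the vise back to the right-hand stop and leave the blue countersink, the white bushing and the hold-down clamp in front of the slide where they lie.

Things in the scene. Friction and masses are not known exactly. Their poses are not given: they have to be found in the camera images.
- fork_a: forked steel clamp, a flat bar on end: 40 mm wide (x), 12 thick (y), 84 tall (z up), 240 g; origin mid-foot; equal faces. Top 6 mm chamfered. A slot 16 mm wide, 40 deep runs up from the foot between two 12 mm legs; in an unfinished clamp all beyond 16 mm from the foot is still a 4 mm saw cut, so it stops on the pin with 24 mm to go (foot 10 mm below the pin's centre line). May be absent.
- fork_b: forked steel clamp, a flat bar on end: 40 mm wide (x), 12 thick (y), 84 tall (z up), 240 g; origin mid-foot; equal faces. Top 6 mm chamfered. A slot 16 mm wide, 40 deep runs up from the foot between two 12 mm legs; in an unfinished clamp all beyond 16 mm from the foot is still a 4 mm saw cut, so it stops on the pin with 24 mm to go (foot 10 mm below the pin's centre line). May be absent.
- fork_c: forked steel clamp, a flat bar on end: 40 mm wide (x), 12 thick (y), 84 tall (z up), 240 g; origin mid-foot; equal faces. Top 6 mm chamfered. A slot 16 mm wide, 40 deep runs up from the foot between two 12 mm legs; in an unfinished clamp all beyond 16 mm from the foot is still a 4 mm saw cut, so it stops on the pin with 24 mm to go (foot 10 mm below the pin's centre line). May be absent.
- fork_d: forked steel clamp, a flat bar on end: 40 mm wide (x), 12 thick (y), 84 tall (z up), 240 g; origin mid-foot; equal faces. Top 6 mm chamfered. A slot 16 mm wide, 40 deep runs up from the foot between two 12 mm legs; in an unfinished clamp all beyond 16 mm from the foot is still a 4 mm saw cut, so it stops on the pin with 24 mm to go (foot 10 mm below the pin's centre line). May be absent.
- fork_e: forked steel clamp, a flat bar on end: 40 mm wide (x), 12 thick (y), 84 tall (z up), 240 g; origin mid-foot; equal faces. Top 6 mm chamfered. A slot 16 mm wide, 40 deep runs up from the foot between two 12 mm legs; in an unfinished clamp all beyond 16 mm from the foot is still a 4 mm saw cut, so it stops on the pin with 24 mm to go (foot 10 mm below the pin's centre line). May be absent.
- fork_f: forked steel clamp, a flat bar on end: 40 mm wide (x), 12 thick (y), 84 tall (z up), 240 g; origin mid-foot; equal faces. Top 6 mm chamfered. A slot 16 mm wide, 40 deep runs up from the foot between two 12 mm legs; in an unfinished clamp all beyond 16 mm from the foot is still a 4 mm saw cut, so it stops on the pin with 24 mm to go (foot 10 mm below the pin's centre line). May be absent.
- pass_rack: loose hardwood rack of four upright slots, 66 mm (x) by 148 mm (y, along the row) by 45 high, about 0.9 kg; origin mid-underside. Slots 46 mm (x) by 16 mm (y), 30 deep, floor 15 mm above the counter, centred at x = 0, y = -54, -18, 18 and 54 mm. A clamp stands in a slot with its x and y along the rack's. May be knocked aside while you work.
- file_rack: loose hardwood rack of three upright slots, 66 mm (x) by 112 mm (y, along the row) by 45 high, about 0.8 kg; origin mid-underside. Slots 46 mm (x) by 16 mm (y), 30 deep, floor 15 mm above the counter, centred at x = 0, y = -36, 0 and 36 mm. A clamp stands in a slot with its x and y along the rack's. May be knocked aside while you work.
- wait_rack: fixed hardwood rack of six slots in which the clamps wait, some slots empty: 66 mm (x) by 220 mm (y) by 45 high; origin mid-underside, slots as in the other racks, at y = -90, -54, -18, 18, 54 and 90 mm; the clamps, with x and y along the rack's, stick up 54 mm above it
- carriage (a joint): how far the vise carriage is drawn along the dovetail slide, m: 0 at the right-hand (home) stop under the clear chip guard, 0.20 at the left-hand stop (the robot's left, +y); the slide runs along the y axis of point gauge_pin; about 3 N moves it and it stays where it is left
- pull_knob (a point): centre of the black ball knob, 30 mm in diameter, on an upright 12 mm stud at the left end of the vise carriage, 100 mm above the counter; the vise jaws, 119 mm high, begin 44 mm to its right; the vise screw juts out 95 mm towards the robot from the pin's line, 91 mm high
- gauge_pin (a point): middle of the free 58 mm of a level 12 mm steel pin clamped in the vise, 105 mm above the counter; axis y (positive to the jaws, 119 mm high, 29 mm to its left), z up. A clamp goes onto it from above, a leg each side (its y along the pin's); fully home, its foot is 34 mm below this point; nothing else within 50 mm below. At home it is under the clear guard, roof 169 mm above the counter
- countersink: hand countersink tool with a 26 mm thick blue handle, 145 mm long, lying on the counter; not part of the job, leave it where it is
- hold_down_1: dark steel bridge-shaped hold-down clamp, 85 x 28 x 26 mm, with a bolt through it; not part of the job, leave it where it is
- nylon_bushing: white nylon drill guide bushing, 36 mm across and 36 mm high, standing on its end; not part of the job, leave it where it is
Mind the look-alikes: they are no part of the job. Leave any orange or yellow look-alike of the fork_f alone.

How it is judged (in metres and radians):
On the way, in this order (a step that is already met when the one before it is completed fails the run):
1. the vise carriage has been drawn out to the left-hand stop (within 7 mm) (value of joint carriage above 0.193 m), for 0.2 s.
2. a clamp has gone fully home over the gauge pin (within 5 mm) (((x of fork_a in the frame of gauge_pin between -0.006 and 0.006 m and y of fork_a in the frame of gauge_pin between -0.028 and 0.024 m and z of fork_a in the frame of gauge_pin between -0.04 and -0.029 m and angle between fork_a's own z axis and vertical below 0.2 rad) or (x of fork_c in the frame of gauge_pin between -0.006 and 0.006 m and y of fork_c in the frame of gauge_pin between -0.028 and 0.024 m and z of fork_c in the frame of gauge_pin between -0.04 and -0.029 m and angle between fork_c's own z axis and vertical below 0.2 rad) or (x of fork_d in the frame of gauge_pin between -0.006 and 0.006 m and y of fork_d in the frame of gauge_pin between -0.028 and 0.024 m and z of fork_d in the frame of gauge_pin between -0.04 and -0.029 m and angle between fork_d's own z axis and vertical below 0.2 rad) or (x of fork_f in the frame of gauge_pin between -0.006 and 0.006 m and y of fork_f in the frame of gauge_pin between -0.028 and 0.024 m and z of fork_f in the frame of gauge_pin between -0.04 and -0.029 m and angle between fork_f's own z axis and vertical below 0.2 rad))), for 0.1 s.
At the end, for the whole second after the job is handed in: Clamps that go fully home over the pin stand upright (0.2 rad), legs down, on the floor (5 mm) of slots of the four-slot rack, those that stop short likewise in the three-slot rack; at rest, both racks flat on the counter; the vise is back at the right-hand stop (within 12 mm) (x of fork_a in the frame of pass_rack between -0.012 and 0.012 m and y of fork_a in the frame of pass_rack between -0.064 and 0.064 m and z of fork_a in the frame of pass_rack between 0.009 and 0.02 m and angle between each of fork_a, fork_b, fork_c, fork_d, fork_e, fork_f's own z axis and vertical below 0.2 rad and linear speed of each of fork_a, fork_b, fork_c, fork_d, fork_e, fork_f below 0.03 m/s and x of fork_b in the frame of file_rack between -0.012 and 0.012 m and y of fork_b in the frame of file_rack between -0.046 and 0.046 m and z of fork_b in the frame of file_rack between 0.009 and 0.02 m and x of fork_c in the frame of pass_rack between -0.012 and 0.012 m and y of fork_c in the frame of pass_rack between -0.064 and 0.064 m and z of fork_c in the frame of pass_rack between 0.009 and 0.02 m and x of fork_d in the frame of pass_rack between -0.012 and 0.012 m and y of fork_d in the frame of pass_rack between -0.064 and 0.064 m and z of fork_d in the frame of pass_rack between 0.009 and 0.02 m and x of fork_e in the frame of file_rack between -0.012 and 0.012 m and y of fork_e in the frame of file_rack between -0.046 and 0.046 m and z of fork_e in the frame of file_rack between 0.009 and 0.02 m and x of fork_f in the frame of pass_rack between -0.012 and 0.012 m and y of fork_f in the frame of pass_rack between -0.064 and 0.064 m and z of fork_f in the frame of pass_rack between 0.009 and 0.02 m and angle between each of pass_rack, file_rack's own z axis and vertical below 0.1 rad and height (world z) of each of pass_rack, file_rack below 0.006 m and value of joint carriage below 0.012 m); the robot touches nothing.
It fails at once if the countersink, the bushing or the near hold-down clamp is shifted by more than 7 cm (distance of any of countersink, hold_down_1, nylon_bushing from where it was at the start of the episode above 0.07 m).
Of fork_a, fork_b, fork_c, fork_d, fork_e, fork_f only 3 to 4 are there at a start; the rules pass over those that are not, and their reading is None.
At some moment in a run one of pass_rack, file_rack may be knocked a few centimetres aside while the robot is not near it.
It also fails if it takes over 210 s, if anything falls off the work surface, if the arm or the gripper's body presses on something with over 40 N, if the wrist force passes 120 N, or if a joint passes its speed limit or range.

## Robot

A 6-joint arm with a two-finger parallel gripper is mounted at the origin on the work surface. World frame = base frame: x ahead of the robot, y to its left, z up, the work surface at z = 0. Lengths are in m, angles in degrees, forces in N, time in s.
With the tool pointing down it reaches from about 0.35 to 0.875 m from the base axis. Payload 4.2 kg.
Tool frame: the origin (TCP) lies at the very end of the fingers, on their centre line; the grasp point (between the pads) lies r.grasp_offset behind it (r.grasp_offset is the distance from the TCP to the grasp point, in m); z points along the fingers, y is the line along which they close (so a half turn about z gives the same grasp; the last joint's range is limited). The gripper opens to 85 mm and grips with 20 to 120 N. Pads are 22 mm wide; open, the fingers measure 114 mm over their backs; the gripper's body (76 mm by 85 mm) begins 54 mm behind the grasp point. The pads swing forward as they close: fully open they stand 13 mm farther back than shut.
Start: joints at [79.045, 22.042, 0.453, 0, -68.411, -14.817], TCP at [0.272, 0.563, 0.231] pointing down, gripper open.
Joint ranges: [-179.83, 179.83], [-69.29, 118.12], [-61.27, 80.66], [-181.25, 117.63], [-171.15, -9.14], [-177.46, 177.46]. Speed limits (degrees/s): [159.86, 159.86, 180, 180, 180, 180].

## Interface

Orientations are given as a 3x3 rotation matrix whose columns are the frame's x, y, z axes.
In Python, from station import r gives the robot as it stands.
- The arm moves only by the tool play_rows, never from a script. Its argument "rows" is a list of rows, each a list of 3 entries, a list of its own where there are three numbers: the shift along the world's x, y, z in cm, then the turn, a rotation vector about the world's x, y, z in units of 8 degrees (1.0 is 8 degrees), then the finger opening in cm, from 0 to 8.54. In form: [[[tx, ty, tz], [rx, ry, rz], jaw], ...]. A call has exactly 10 rows; each row shifts and turns the commanded pose from where the row before left it; what a row does not reach is not made up. A row lasts 1/8 s, in which the tool goes at most 62.5 mm and 10.7 degrees, less where a joint would pass 70% of its speed; a pose out of reach is approached as far as the arm can. A call is refused whole if a number of a shift passes 6.25 or a number of a turn 1, either way. A call with a gripper value outside its range is refused whole. The fingers move at their own pace and stop on an object; "grip_force" is the grip in N (left out, the last holds). Time passes only in rows, so rows that do not move let the fingers close, or fill a call up. It gives the time, the measured TCP pose, the force, the opening and the grip force at its end, in the units of the state.
- r.read_state(): the state, without advancing time (a new reading comes with each control period).
- r.grab_frame(name): name is "scene" or "top"; returns a dict with "img" (384x512x3 uint8, red, green, blue), "mtx" (3x3 intrinsics, pixels), "k1" (the pictures are not rectified: a ray, as slopes to the right and down, at radius r is drawn at 1 + k1 r^2 times it, then the intrinsics apply), "T" (4x4, takes a point from camera to world coordinates). Camera axes: x right, y down, z forward; pixel columns grow to the right and rows downward; lengths in m; the calibration is good to about 2 mm. A picture is of the moment at which its call begins. There is no depth.
- r.hand_in(): hands the job in; it is judged then, once.
Trained networks look in the newest picture that a camera, given by its name, has taken for a name from the list of things; names that differ only in an ending like _2 or _b are one class to them, and where a whole thing is asked for, a point or a joint stands for the part that bears it (a point fixed in the world has none). Each returns a list of dicts, best first, with "confidence" (0 to 1); they miss things now and then, are a little off and sometimes report something else, mostly with a low value. They report only what shows in the picture. A call takes as long as a camera call. They do not tell look-alikes from the thing itself.
- r.recognise(camera, query): "centre" ([x, y, z] in m, in world coordinates, good to about 4 mm: the middle of the surface that is visible of it).
The state is a dict: "t": time; "joints": joint angles; "qvel": joint speeds; "tau": joint torques, N m; "tcp_pos": TCP position; "tool_rot": TCP orientation; "force": force on the tool from outside, world axes, zero at the start; "torque": the same for the moment, N m; "gripper_width": finger opening in m; "grasp_force": force on a finger pad.
Only numpy, scipy, OpenCV 4.12 (cv2) and the standard library are available. Lean on these libraries where they do the work, as an engineer would, in place of code of your own. Each camera call takes 0.05 s, during which the arm holds its last target. There are 200 camera calls.

## Working session

There is one attempt and no reset: what is moved stays moved. The work goes in short steps, Python scripts to look and compute and a tool call to move; the robot and the scene stay as the last step left them, time stands still between calls to the robot, and variables do not carry over. Pictures are saved under pics/ and viewed, at most 14 in all, crops included, and the job is handed in when it is done.

Besides the shell and the picture viewer there is one more tool, called as a command line: name --argument value ..., lists and objects as JSON in quotes. play_rows: Moves the arm, as the interface text tells. Its arguments: {"type":"object","properties":{"rows":{"type":"array"},"grip_force":{"type":"number"}},"required":["rows"]}

```bash
mkdir -p pics; cat > h.py <<'E'
import numpy as np, cv2
from station import r
def px(f,P):
    T=np.linalg.inv(f["T"]);p=T[:3,:3]@np.array(P,float)+T[:3,3]
    s=p[:2]/p[2];s=s*(1+f["k1"]*(s@s));K=np.array(f["mtx"]);return K[:2,:2]@s+K[:2,2]
def ray(f,u,v,z):
    K=np.array(f["mtx"]);d=(np.array([u,v])-K[:2,2])/np.array([K[0,0],K[1,1]]);s=d.copy()
    for _ in range(20): s=d/(1+f["k1"]*(s@s))
    T=np.array(f["T"]);D=T[:3,:3]@np.array([s[0],s[1],1]);o=T[:3,3];return o+D*(z-o[2])/D[2]
def save(f,n,crop=None,k=1):
    im=f["img"][:,:,::-1]
    if crop: im=im[crop[1]:crop[3],crop[0]:crop[2]]
    cv2.imwrite("pics/"+n,cv2.resize(im,None,fx=k,fy=k,interpolation=cv2.INTER_CUBIC))
E
python3 - <<'E'
from h import *
np.set_printoptions(precision=3,suppress=True)
ims=[]
for c in("scene","top"):
    f=r.grab_frame(c);save(f,c+"0.png",None,1.5);print(c,f["T"][:3,3],f["T"][:3,2])
    for q in("fork_a","pass_rack","file_rack","wait_rack","pull_knob","gauge_pin","carriage","countersink","hold_down_1","nylon_bushing"):
        for d in r.recognise(c,q)[:7]:
            print(c,q,np.round(d["centre"],3),round(d["confidence"],2),px(f,d["centre"]).round())
print(r.grasp_offset,r.read_state())
E
```

```text
scene [1.186 0.413 0.77 ] [-0.64  -0.435 -0.634]
scene fork_a [0.471 0.022 0.076] 0.81 [282. 199.]
scene fork_a [0.359 0.041 0.052] 0.75 [310. 186.]
scene fork_a [0.568 0.048 0.056] 0.75 [269. 233.]
scene fork_a [ 0.477 -0.023  0.08 ] 0.71 [265. 192.]
scene fork_a [ 0.48  -0.057  0.08 ] 0.63 [252. 188.]
scene fork_a [0.468 0.051 0.077] 0.52 [293. 203.]
scene pass_rack [0.526 0.332 0.039] 0.88 [394. 282.]
scene file_rack [0.666 0.153 0.041] 0.82 [286. 287.]
scene file_rack [ 0.611 -0.29   0.078] 0.27 [147. 182.]
scene wait_rack [0.48  0.066 0.039] 0.69 [295. 220.]
scene pull_knob [ 0.613 -0.293  0.077] 0.7 [145. 182.]
scene pull_knob [0.471 0.021 0.075] 0.69 [282. 199.]
scene gauge_pin [ 0.609 -0.294  0.078] 0.82 [146. 181.]
scene gauge_pin [0.483 0.067 0.037] 0.58 [294. 221.]
scene carriage [ 0.612 -0.292  0.074] 0.6 [146. 183.]
scene countersink [0.41  0.234 0.02 ] 0.85 [370. 237.]
scene countersink [ 0.612 -0.292  0.071] 0.66 [146. 184.]
scene hold_down_1 [ 0.442 -0.302  0.03 ] 0.54 [189. 163.]
scene hold_down_1 [0.483 0.069 0.042] 0.4 [295. 220.]
scene nylon_bushing [0.645 0.299 0
[... 879 characters left out ...]
[162. 231.]
top hold_down_1 [ 0.43  -0.301  0.025] 0.83 [342. 219.]
top nylon_bushing [0.637 0.297 0.042] 0.65 [141. 151.]
top nylon_bushing [0.398 0.232 0.019] 0.26 [162. 232.]
0.0187 {'t': 1.1, 'joints': array([ 79.047,  22.041,   0.451,  -0.002, -68.41 , -14.817]), 'qvel': array([-0.012,  0.001,  0.021, -0.027, -0.011,  0.001]), 'tau': array([  0.001, -39.21 ,  18.863,   4.191,  -0.   ,   0.   ]), 'tcp_pos': array([0.272, 0.563, 0.231]), 'tool_rot': array([[ 0.901, -0.435, -0.   ],
       [-0.435, -0.901,  0.   ],
       [-0.   ,  0.   , -1.   ]]), 'force': array([-0.605,  0.253,  0.712]), 'torque': array([-0.004,  0.04 ,  0.03 ]), 'grasp_force': 0.0, 'gripper_width': 0.08529343460331994}
```

```bash
ls . pics
```

```text
.:
h.py
pics

pics:
scene0.png
top0.png
```

View pics/scene0.png

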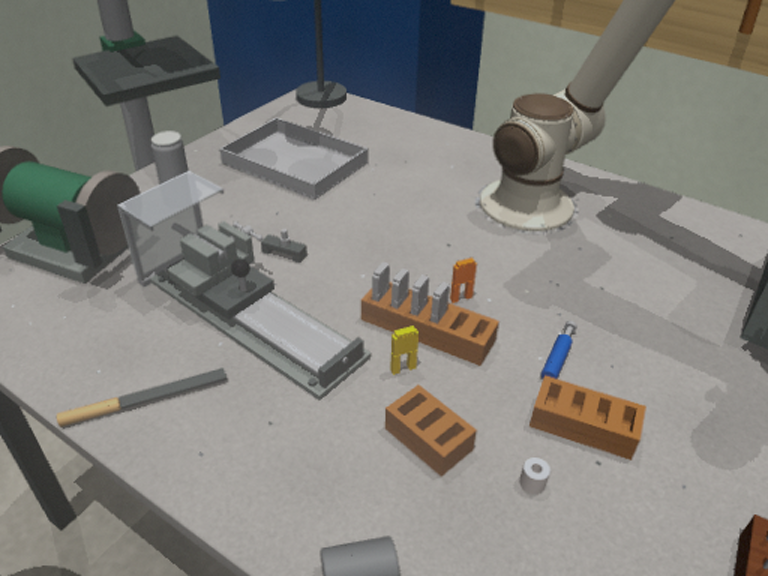

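View pics/top0.png

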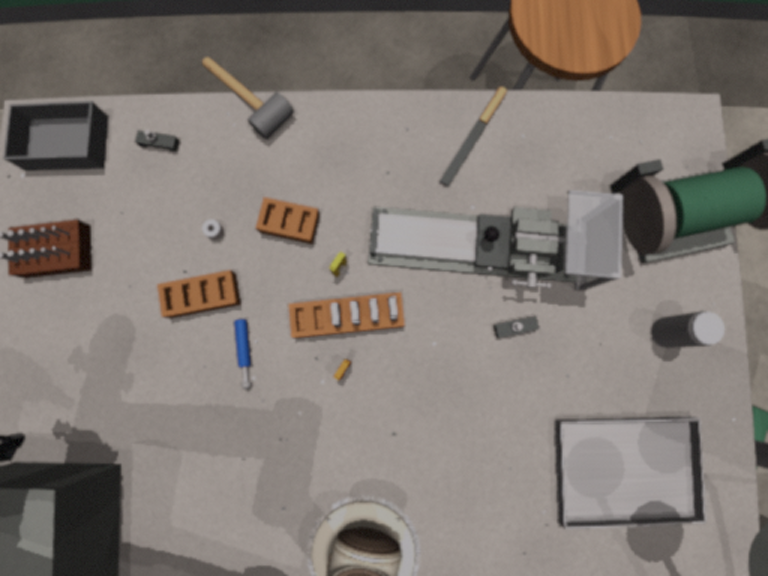

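The scene view shows four grey clamps in the wait rack, with orange and yellow look-alikes beside it and the vise at home at the far right. In the top view the knob is at about (491,234), the slide spans 370–600, and the racks are at (287,220), (198,293) and (347,315). These are 1.5x pixels.

```bash
cat >> h.py <<'E'
from scipy.optimize import minimize
def rackpts(p,L):
    c,s=np.cos(p[2]),np.sin(p[2]);R=np.array([[c,-s],[s,c]])
    q=[R@np.array([a*.033,b*L/2])+p[:2] for a,b in((-1,-1),(1,-1),(1,1),(-1,1))]
    return [list(x)+[z] for x in q for z in(0,.045)]
def rackfit(f,p0,L,other=()):
    hsv=cv2.cvtColor(f["img"],cv2.COLOR_RGB2HSV)
    m=((hsv[...,0]<16)&(hsv[...,1]>120)&(hsv[...,2]>50)&(hsv[...,2]<235)).astype(np.uint8)
    pts=np.array([px(f,P) for P in rackpts(p0,L)],np.float32)
    roi=np.zeros_like(m);cv2.fillConvexPoly(roi,cv2.convexHull(pts).astype(int),1);roi=cv2.dilate(roi,np.ones((9,9)))
    m=m*roi;n,lab,st,_=cv2.connectedComponentsWithStats(m)
    keep=[i for i in range(1,n) if st[i,4]>25]; m=np.isin(lab,keep).astype(np.uint8)
    h=cv2.convexHull(np.argwhere(m)[:,::-1].astype(np.int32))
    M=np.zeros_like(m);cv2.fillConvexPoly(M,h,1)
    k=8
    u0=np.array(roi.nonzero()).min(1)[::-1]-2;u1=np.array(roi.nonzero()).max(1)[::-1]+3
    Mb=cv2.resize(M[u0[1]:u1[1],u0[0]:u1[0]].astype(np.float32),None,fx=k,fy=k,interpolation=cv2.INTER_LINEAR)
    def cost(p):
        q=np.array([px(f,P) for P in rackpts(p,L)],np.float32)
        q=cv2.convexHull(((q-u0+.5)*k*4).astype(np.float32)).astype(int)
        A=np.zeros(Mb.shape,np.float32);cv2.fillConvexPoly(A,q,1,shift=2);return np.abs(A-Mb).sum()/k/k
    best=min((minimize(cost,[p0[0],p0[1],p0[2]+d],method="Nelder-Mead",options=dict(initial_simplex=np.array([p0,p0,p0,p0])+[[0,0,d],[.008,0,d],[0,.008,d],[0,0,d+.1]])) for d in(-.05,0,.05)),key=lambda o:o.fun)
    return best.x,best.fun,M.sum()
E
cat > racks.py <<'E'
from h import *
np.set_printoptions(precision=4,suppress=True)
G=dict(wait=([.46,.04,-.05],.22),pas=([.505,.32,-.1],.148),file=([.655,.148,.14],.112))
def run(names=("wait","pas","file"),cams=("top","scene")):
    for c in cams:
        f=r.grab_frame(c)
        for n in names:
            p,e,a=rackfit(f,*G[n]);print(c,n,p[:2],np.degrees(p[2]),e,a)
if __name__=="__main__": run()
E
python3 racks.py; python3 - <<'E'
from h import *
f=r.grab_frame("top");save(f,"t1.png",(240,120,430,210),4)
f=r.grab_frame("scene");save(f,"s1.png",(75,110,255,265),4)
E
```

```text
top wait [0.4602 0.0285] 5.146117503953676 99.2813720703125 1718
top pas [0.5048 0.3236] 9.581639455570471 123.552490234375 1192
top file [0.6541 0.1476] -14.135906332074095 93.5264892578125 881
scene wait [0.4334 0.0136] -3.0312480400716058 860.4837646484375 1829
scene pas [0.5015 0.3204] 10.624377031976392 79.814453125 2634
scene file [0.6237 0.1317] -14.997172144199364 598.3836669921875 1389
```

View pics/t1.png

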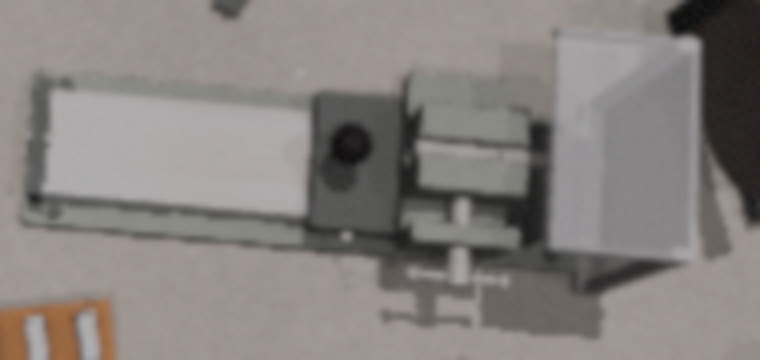

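View pics/s1.png

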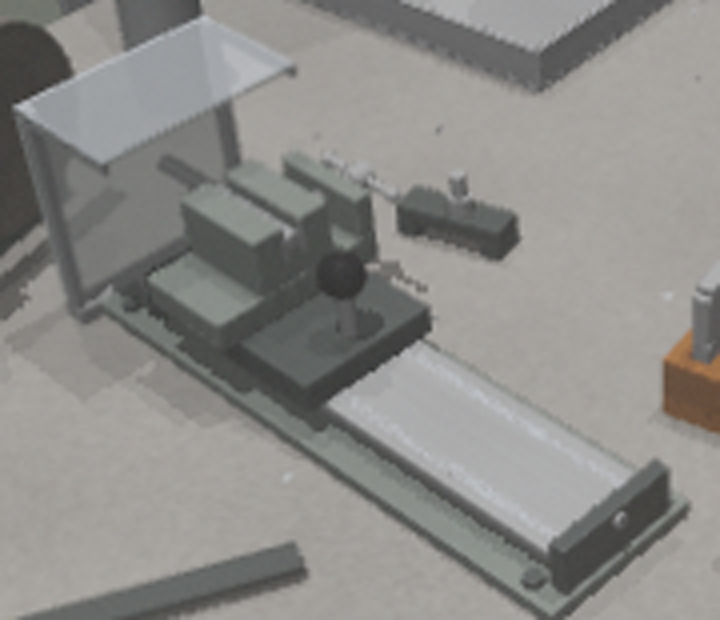

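The crops show the black knob at crop (351,145) in the top view and (341,274) in the scene view. The slide tilts about 4° clockwise in the top view, and the roof of the guard begins well to the right of the knob.

```bash
python3 - <<'E'
from h import *
np.set_printoptions(precision=4,suppress=True)
f=r.grab_frame("top");c=lambda u,v,z:ray(f,240+(u+.5)/4-.5,120+(v+.5)/4-.5,z)
for a,b,z in(((48,193),(306,215),.03),((50,90),(312,107),.03),((25,224),(400,252),.01),((30,205),(305,241),.02)):
    A,B=c(*a,z),c(*b,z);d=A-B;print(A,B,np.degrees(np.arctan2(-d[0],d[1])))
print("knob top",c(351,145,.1))
g=r.grab_frame("scene");print("knob scene",ray(g,75+(341.5)/4-.5,110+(274.5)/4-.5,.1))
for n,f in(("top",f),("scene",g)):
    h=cv2.cvtColor(f["img"],cv2.COLOR_RGB2HSV)
    for P in((.46,.12,.045),(.506,.32,.045),(.655,.148,.045),(.56,.041,.08),(.355,.036,.08),(.6,.2,0),(.4,.3,0)):
        u,v=px(f,P).round().astype(int);print(n,P,h[v-1:v+2,u-1:u+2].reshape(-1,3)[::3].tolist())
    # bounding masks
    m=((h[...,0]<16)&(h[...,1]>120)&(h[...,2]>50)).astype(np.uint8);k,l,s,_=cv2.connectedComponentsWithStats(m);print([x.tolist() for x in s[1:] if x[4]>60])
E
```

```text
[ 0.5853 -0.0337  0.03  ] [ 0.567  -0.2262  0.03  ] -5.448442393243886
[ 0.6646 -0.0359  0.03  ] [ 0.6499 -0.2337  0.03  ] -4.2414025178537065
[ 0.5657 -0.016   0.01  ] [ 0.5416 -0.3008  0.01  ] -4.828981371717573
[ 0.5783 -0.02    0.02  ] [ 0.549  -0.2267  0.02  ] -8.081687239698505
knob top [ 0.6034 -0.2467  0.1   ]
knob scene [ 0.5998 -0.2512  0.1   ]
top (0.46, 0.12, 0.045) [[12, 150, 109], [13, 156, 106], [12, 150, 107]]
top (0.506, 0.32, 0.045) [[14, 143, 157], [13, 143, 157], [13, 142, 156]]
top (0.655, 0.148, 0.045) [[12, 158, 92], [12, 157, 81], [12, 156, 72]]
top (0.56, 0.041, 0.08) [[29, 131, 173], [29, 140, 173], [29, 141, 173]]
top (0.355, 0.036, 0.08) [[19, 139, 163], [19, 158, 170], [20, 165, 170]]
top (0.6, 0.2, 0) [[13, 20, 154], [10, 20, 155], [11, 18, 155]]
top (0.4, 0.3, 0) [[12, 21, 159], [13, 22, 159], [10, 19, 158]]
[[340, 0, 87, 53, 3692], [171, 133, 41, 29, 839], [6, 147, 47, 36, 912], [106, 181, 53, 30, 1113], [193, 196, 76, 29, 1183]]
scene (0.46, 0.12, 0.045) [[12, 108, 90], [13, 123, 104], [14, 140, 144]]
scene (0.506, 0.32, 0.045) [[15, 149, 166], [15, 148, 167], [15, 150, 167]]
scene (0.655, 0.148, 0.045) [[13, 106, 91], [12, 100, 92], [12, 100, 92]]
scene (0.56, 0.041, 0.08) [[31, 199, 195], [30, 199, 190], [27, 176, 152]]
scene (0.355, 0.036, 0.08) [[18, 202, 193], [15, 183, 155], [13, 182, 151]]
scene (0.6, 0.2, 0) [[15, 16, 157], [15, 16, 160], [15, 13, 162]]
scene (0.4, 0.3, 0) [[13, 13, 171], [15, 9, 169], [20, 9, 166]]
[[493, 0, 15, 23, 185], [300, 174, 18, 28, 301], [241, 192, 91, 45, 991], [354, 251, 76, 55, 2457], [257, 257, 60, 48, 989], [497, 343, 15, 41, 462]]
```

play_rows --rows '[[[1.65,-4.06,0],[0,0,-0.43],8.5],[[1.65,-4.06,0],[0,0,-0.43],8.5],[[1.65,-4.06,0],[0,0,-0.43],8.5],[[1.65,-4.06,0],[0,0,-0.43],8.5],[[1.65,-4.06,0],[0,0,-0.43],8.5],[[1.65,-4.06,0],[0,0,-0.43],8.5],[[1.65,-4.06,0],[0,0,-0.43],8.5],[[1.65,-4.06,0],[0,0,-0.43],8.5],[[1.65,-4.06,0],[0,0,-0.43],8.5],[[1.65,-4.06,0],[0,0,-0.43],8.5]]' --grip_force 40

```text
t: 2.65
tcp_pos: [0.4371, 0.1555, 0.2317]
tool_rot: [[0.496, -0.868, 0.001], [-0.868, -0.496, 0.001], [-0.0, -0.001, -1.0]]
force: [1.0, 1.0, 0.4]
gripper_width: 0.0851
grasp_force: 0.0
```

play_rows --rows '[[[1.64,-4.06,0],[0,0,-0.43],8.5],[[1.64,-4.06,0],[0,0,-0.43],8.5],[[1.64,-4.06,0],[0,0,-0.43],8.5],[[1.64,-4.06,0],[0,0,-0.43],8.5],[[1.64,-4.06,0],[0,0,-0.43],8.5],[[1.64,-4.06,0],[0,0,-0.43],8.5],[[1.64,-4.06,0],[0,0,-0.43],8.5],[[1.64,-4.06,0],[0,0,-0.43],8.5],[[1.64,-4.06,0],[0,0,-0.43],8.5],[[1.64,-4.06,0],[0,0,-0.43],8.5]]'

```text
t: 3.9
tcp_pos: [0.6012, -0.2506, 0.2314]
tool_rot: [[-0.082, -0.997, 0.0], [-0.997, 0.082, -0.0], [0.0, -0.0, -1.0]]
force: [0.5, -0.8, -0.2]
gripper_width: 0.085
grasp_force: 0.0
```

```bash
sed -i 's/m=((hsv.*$/m=((hsv[...,0]<19)\&(hsv[...,0]>5)\&(hsv[...,1]>75)\&(hsv[...,2]>20)\&(hsv[...,2]<235)).astype(np.uint8)/' h.py
sed -i 's/^G=.*/G=dict(wait=([.46,.0285,.09],.22),pas=([.5035,.322,.17],.148),file=([.652,.148,-.25],.112))/' racks.py; python3 racks.py; python3 -c "
from h import *
s=r.read_state();print(s['tcp_pos'],s['tool_rot'],s['joints'])"
```

```text
top wait [0.4604 0.0343] 5.844286562037181 742.4862060546875 1146
top pas [0.5057 0.3244] 10.501604668450236 58.7587890625 1295
top file [0.6546 0.1481] -12.578832508868352 45.8072509765625 964
scene wait [0.4558 0.0255] 5.4969257408627135 286.1690673828125 2986
scene pas [0.5015 0.3208] 10.327514874977636 83.1536865234375 2709
scene file [0.6495 0.1437] -13.239492799911682 63.9466552734375 2152
[ 0.60140267 -0.25261181  0.23007927] [[-8.43322656e-02 -9.96437415e-01 -7.38898521e-04]
 [-9.96437481e-01  8.43327048e-02 -5.84856514e-04]
 [ 6.45086224e-04  6.86943906e-04 -9.99999556e-01]] [-8.58510810e+00  2.47763153e+01  4.54946408e+00  4.20372016e-02
 -6.98100129e+01  3.73294459e+00]
```

play_rows --rows '[[[0,0.05,-2],[0,0,0],8.5],[[0,0.05,-3],[0,0,0],8.5],[[0,0.05,-3],[0,0,0],8.5],[[0,0.05,-3],[0,0,0],8.5],[[0,0,-2.5],[0,0,0],8.5],[[0,0,-1.5],[0,0,0],8.5],[[0,0,0],[0,0,0],5],[[0,0,0],[0,0,0],3],[[0,0,0],[0,0,0],2],[[0,0,0],[0,0,0],2]]'

```text
t: 5.25
tcp_pos: [0.6034, -0.2475, 0.0832]
tool_rot: [[-0.079, -0.997, 0.007], [-0.997, 0.079, -0.002], [0.001, -0.007, -1.0]]
force: [3.9, 0.3, 1.6]
gripper_width: 0.0278
grasp_force: 39.3
```

play_rows --rows '[[[0,0,0],[0,0,0],2],[[0,0,0],[0,0,0],2],[[0,0,0],[0,0,0],2],[[0.04,0.5,0],[0,0,0],2],[[0.08,1,0],[0,0,0],2],[[0.08,1,0],[0,0,0],2],[[0.08,1,0],[0,0,0],2],[[0,0,0],[0,0,0],2],[[0,0,0],[0,0,0],2],[[0,0,0],[0,0,0],2]]'

```text
t: 6.5
tcp_pos: [0.6068, -0.2119, 0.0832]
tool_rot: [[-0.078, -0.997, 0.008], [-0.997, 0.078, -0.001], [0.0, -0.008, -1.0]]
force: [7.2, 1.6, 4.0]
gripper_width: 0.0277
grasp_force: 39.5
```

play_rows --rows '[[[0.2,0.5,0],[0,0,0],2],[[0.12,1,0],[0,0,0],2],[[0.1,1,0],[0,0,0],2],[[0.1,1,0],[0,0,0],2],[[0.1,1,0],[0,0,0],2],[[0.1,1,0],[0,0,0],2],[[0.1,1,0],[0,0,0],2],[[0.1,1,0],[0,0,0],2],[[0.1,1,0],[0,0,0],2],[[0.1,1,0],[0,0,0],2]]'

```text
t: 7.75
tcp_pos: [0.616, -0.1181, 0.0832]
tool_rot: [[-0.079, -0.997, 0.003], [-0.997, 0.079, -0.002], [0.002, -0.003, -1.0]]
force: [2.9, -3.7, 5.2]
gripper_width: 0.0276
grasp_force: 39.7
```

play_rows --rows '[[[0.1,1,0],[0,0,0],2],[[0.1,1,0],[0,0,0],2],[[0.1,1,0],[0,0,0],2],[[0.1,1,0],[0,0,0],2],[[0.1,1,0],[0,0,0],2],[[0.1,1,0],[0,0,0],2],[[0.1,1,0],[0,0,0],2],[[0,0.3,0],[0,0,0],2],[[0,0,0],[0,0,0],2],[[0,0,0],[0,0,0],2]]'

```text
t: 9.0
tcp_pos: [0.6225, -0.0513, 0.0832]
tool_rot: [[-0.08, -0.997, 0.001], [-0.997, 0.08, -0.009], [0.008, -0.001, -1.0]]
force: [5.0, -24.0, 3.2]
gripper_width: 0.0281
grasp_force: 41.2
```

play_rows --rows '[[[0,-0.3,0],[0,0,0],2.8],[[0,0,0],[0,0,0],5],[[0,0,0],[0,0,0],7],[[0,0,0],[0,0,0],8.5],[[0,0,0],[0,0,0],8.5],[[0,0,4],[0,0,0],8.5],[[0,0,5],[0,0,0],8.5],[[0,0,5],[0,0,0],8.5],[[-3,-4,1],[0,0,0],8.5],[[-5,-5.5,0],[0,0,0],8.5]]'

```text
t: 10.25
tcp_pos: [0.55, -0.1334, 0.2325]
tool_rot: [[-0.077, -0.997, 0.003], [-0.997, 0.077, 0.0], [-0.0, -0.003, -1.0]]
force: [-0.1, -0.5, 0.8]
gripper_width: 0.0853
grasp_force: 0.0
```

play_rows --rows '[[[-4.5,-5,0],[0,0,0],8.5],[[-4.5,-5,0],[0,0,0],8.5],[[-4.5,-5,0],[0,0,0],8.5],[[0,-5,0],[0,0,0],8.5],[[0,-5,0],[0,0,0],8.5],[[0,0,0],[0,0,0],5],[[0,0,0],[0,0,0],5],[[0,0,0],[0,0,0],5],[[0,0,0],[0,0,0],5],[[0,0,0],[0,0,0],5]]'

```text
t: 11.5
tcp_pos: [0.4245, -0.3722, 0.2316]
tool_rot: [[-0.079, -0.997, 0.0], [-0.997, 0.079, -0.0], [0.0, -0.0, -1.0]]
force: [0.1, -0.5, 0.2]
gripper_width: 0.0504
grasp_force: 0.0
```

```bash
python3 racks.py;python3 - <<'E'
from h import *
f=r.grab_frame("top");save(f,"t2.png",(190,120,390,230),4)
f=r.grab_frame("scene");save(f,"s2.png",(150,150,340,290),4)
E
```

```text
top wait [0.4605 0.0285] 5.3630824820886085 100.4248046875 1884
top pas [0.5056 0.3246] 10.3806328213385 58.05224609375 1296
top file [0.6546 0.1482] -12.546901541084686 46.63037109375 963
scene wait [0.4559 0.0253] 5.372418693310651 283.6265869140625 2992
scene pas [0.5015 0.3208] 10.327514874977636 83.1536865234375 2709
scene file [0.6494 0.1439] -13.261556858798897 64.78271484375 2147
```

View pics/t2.png

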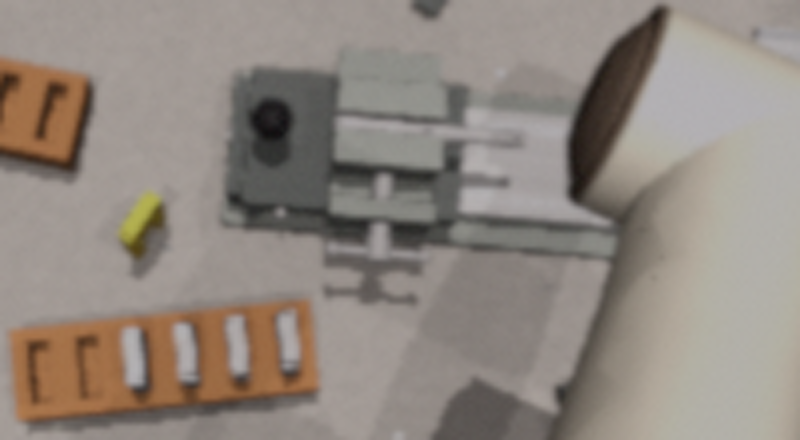

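View pics/s2.png

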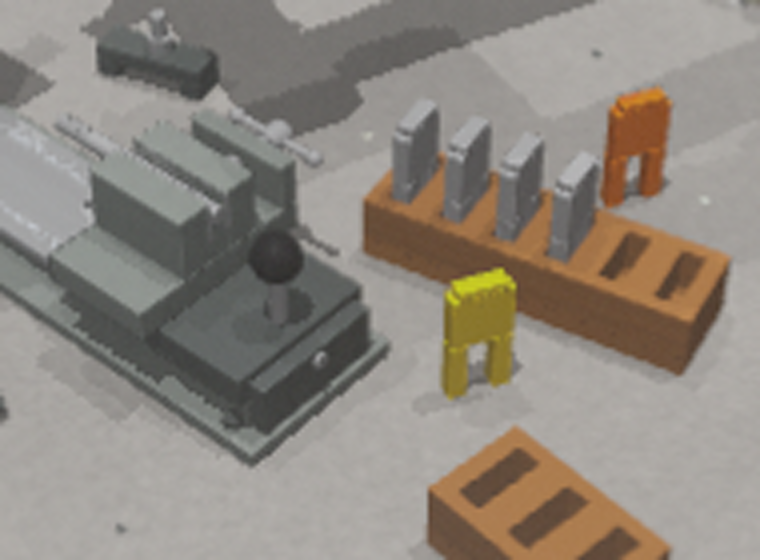

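The top crop shows the vise at the left stop with the knob at (271,119). The bare pin runs from the jaw at (446,131) to its tip at (523,138), and clamps stand in the four right-hand slots of the wait rack. In the scene crop the clamps are upright.

```bash
python3 - <<'E'
from h import *
np.set_printoptions(precision=4,suppress=True)
f=r.grab_frame("top");c=lambda u,v,z:ray(f,190+(u+.5)/4-.5,120+(v+.5)/4-.5,z)
k=f["img"][135:165,245:272].astype(int).sum(2);m=k<120
ys,xs=np.nonzero(m);print("knob blob",xs.mean()+245,ys.mean()+135,m.sum(),ray(f,xs.mean()+245,ys.mean()+135,.1))
print("knob",c(271,119,.1))
P=[c(446,131,.105),c(523,138.,.105)];print("pin",P,np.mean(P,0),np.degrees(np.arctan2(*(P[0]-P[1])[:2])))
for x,y in((135,357),(185,352),(237,347),(289,342)): print(c(x,y,.097))
# pin centroid columns
g=f["img"].astype(int).sum(2)
for u in range(303,322,2): print(u,g[146:162,u])
s=r.grab_frame("scene");c2=lambda u,v,z:ray(s,150+(u+.5)/4-.5,150+(v+.5)/4-.5,z)
print("scene knob",c2(276,257,.1))
# predicted fork tops / slots in top image using top fit
p=np.array([.4605,.0285]);a=np.radians(5.37)
for y in(-.09,-.054,-.018,.018,.054,.09):
    q=p+[-np.sin(a)*y,np.cos(a)*y];uv=px(f,[*q,.098]);print("slot",y,q,(uv-[190,120]+.5)*4-.5)
E
```

```text
knob blob 257.2985074626866 149.91044776119404 67 [ 0.622  -0.0503  0.1   ]
knob [ 0.6235 -0.0506  0.1   ]
pin [array([ 0.6126, -0.1724,  0.105 ]), array([ 0.6073, -0.2262,  0.105 ])] [ 0.61   -0.1993  0.105 ] 5.695981526452954
[0.4575 0.0446 0.097 ]
[0.4606 0.0103 0.097 ]
[ 0.4637 -0.0255  0.097 ]
[ 0.4668 -0.0613  0.097 ]
303 [268 279 281 280 304 385 467 474 408 305 257 252 255 208 173 173]
305 [284 311 327 333 337 375 452 476 420 320 317 350 363 349 356 386]
307 [398 472 501 503 496 473 476 482 441 397 452 481 491 504 513 518]
309 [430 489 518 522 517 485 480 491 455 413 473 507 515 518 524 522]
311 [424 467 498 498 493 483 471 488 465 418 445 491 506 507 508 518]
313 [384 426 464 477 494 495 461 454 436 392 412 459 480 482 488 510]
315 [376 409 460 484 495 499 455 443 434 388 382 448 480 481 482 485]
317 [375 402 459 481 496 492 452 436 425 384 369 444 478 483 478 480]
319 [376 396 452 477 489 494 463 429 391 378 383 448 481 483 483 478]
321 [375 392 440 473 487 495 482 464 454 446 445 466 481 484 486 482]
scene knob [ 0.6196 -0.0539  0.1   ]
slot -0.09 [ 0.4689 -0.0611] [288.7815 338.8145]
slot -0.054 [ 0.4656 -0.0253] [236.6384 344.2009]
slot -0.018 [0.4622 0.0106] [184.4415 349.5846]
slot 0.018 [0.4588 0.0464] [132.2194 354.9624]
slot 0.054 [0.4554 0.0823] [ 80.0008 360.3315]
slot 0.09 [0.4521 0.1181] [ 27.8148 365.6888]
```

play_rows --rows '[[[0.7,4.2,0],[0,0,0.2],6],[[0.7,5.2,0],[0,0,0.2],6],[[0.7,5.2,0],[0,0,0.2],6],[[0.7,5.2,0],[0,0,0.2],6],[[0.7,5.2,0],[0,0,0.2],6],[[0.7,5.2,0],[0,0,0.24],6],[[0.2,0.9,0],[0,0,0],6],[[0,0,-5],[0,0,0],6],[[0,0,-5],[0,0,0],6],[[0,0,0],[0,0,0],6]]'

```text
t: 13.05
tcp_pos: [0.4655, -0.0627, 0.1285]
tool_rot: [[0.092, -0.996, -0.009], [-0.996, -0.092, -0.002], [0.001, 0.009, -1.0]]
force: [-0.5, 0.0, 0.8]
gripper_width: 0.0599
grasp_force: 0.0
```

```bash
cat > st.py <<'E'
from h import *
np.set_printoptions(precision=4,suppress=True)
s=r.read_state();R=s["tool_rot"];print(s["t"],s["tcp_pos"],"yaw",np.degrees(np.arctan2(-R[1,1],-R[0,1])),"F",s["force"],"w",s["gripper_width"],s["grasp_force"],"j",s["joints"])
E
python3 st.py
```

```text
13.05 [ 0.4655 -0.0627  0.1285] yaw 5.275852981811746 F [-0.5352  0.0097  0.7678] w 0.05993650145533189 0.0 j [ 12.1983  13.5349 -28.7144  -0.0299 -48.2667  -6.9022]
```

play_rows --rows '[[[0.1,0.1,-2],[0,0,0],6],[[0,0,-2.5],[0,0,0],6],[[0,0,-2],[0,0,0],6],[[0,0,0],[0,0,0],6],[[0,0,0],[0,0,0],4.8],[[0,0,0],[0,0,0],4],[[0,0,0],[0,0,0],3.5],[[0,0,0],[0,0,0],3.5],[[0,0,0],[0,0,0],3.5],[[0,0,0],[0,0,0],3.5]]' --grip_force 45

```text
t: 14.3
tcp_pos: [0.4699, -0.0608, 0.0679]
tool_rot: [[0.094, -0.996, 0.002], [-0.996, -0.094, -0.0], [0.0, -0.002, -1.0]]
force: [-2.5, -0.4, 5.5]
gripper_width: 0.0392
grasp_force: 44.6
```

```bash
python3 st.py
```

```text
14.3 [ 0.4699 -0.0608  0.0679] yaw 5.387652152800123 F [-2.5376 -0.4106  5.4992] w 0.03922289365782528 44.64119732379913 j [ 12.354   18.8258 -32.5986   0.0492 -38.4689  -7.0049]
```

play_rows --rows '[[[0,0,1.5],[0,0,0],3.5],[[0,0,3],[0,0,0],3.5],[[0,0,4],[0,0,0],3.5],[[0,0,4.7],[0,0,0],3.5],[[3,-3,0],[0,0,-0.3],3.5],[[3.6,-3.8,0],[0,0,-0.36],3.5],[[3.6,-3.8,0],[0,0,-0.36],3.5],[[3.6,-3.7,0],[0,0,-0.34],3.5],[[0,0,0],[0,0,0],3.5],[[0,0,0],[0,0,0],3.5]]'

```text
t: 15.55
tcp_pos: [0.6064, -0.2036, 0.1976]
tool_rot: [[-0.097, -0.995, -0.002], [-0.995, 0.097, 0.001], [-0.001, 0.002, -1.0]]
force: [0.4, 0.5, -2.5]
gripper_width: 0.0392
grasp_force: 46.3
```

```bash
python3 st.py; python3 - <<'E'
from h import *
f=r.grab_frame("top");g=r.grab_frame("scene")
a=f["img"][130:190,270:340];b=g["img"][120:220,160:260]
a=cv2.resize(a[:,:,::-1],(420,360),interpolation=cv2.INTER_CUBIC);b=cv2.resize(b[:,:,::-1],(360,360),interpolation=cv2.INTER_CUBIC)
cv2.imwrite("pics/p3.png",np.hstack([a,b]))
E
```

```text
15.55 [ 0.6064 -0.2036  0.1976] yaw -5.559647824244537 F [ 0.4268  0.5233 -2.4604] w 0.0392256759328342 46.33391082286835 j [ -4.1123  24.8611  -0.0554  -0.0393 -65.1876  -1.4308]
```

View pics/p3.png

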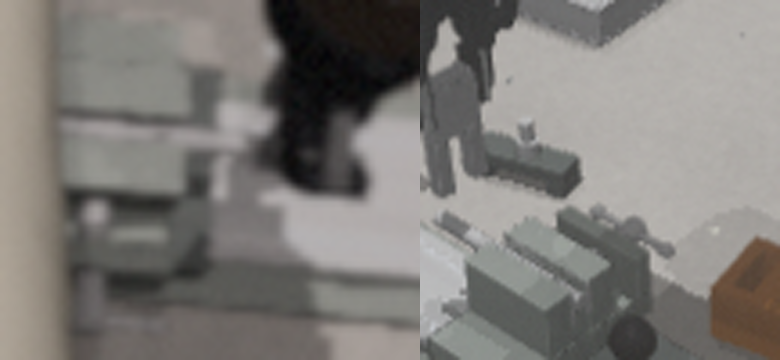

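The left part shows the clamp held over the pin tip. The right part shows it upright in the gripper, slot open downwards, clear of the jaws. Next I lower it in stages and watch the force.

play_rows --rows '[[[0.15,0,-1.5],[0,0,0],3.5],[[0,0,-1.3],[0,0,0],3.5],[[0,0,-0.4],[0,0,0],3.5],[[0,0,-0.4],[0,0,0],3.5],[[0,0,-0.4],[0,0,0],3.5],[[0,0,-0.4],[0,0,0],3.5],[[0,0,0],[0,0,0],3.5],[[0,0,0],[0,0,0],3.5],[[0,0,0],[0,0,0],3.5],[[0,0,0],[0,0,0],3.5]]'

```text
t: 16.9
tcp_pos: [0.6088, -0.2038, 0.1545]
tool_rot: [[-0.096, -0.995, 0.0], [-0.995, 0.096, -0.0], [0.0, -0.0, -1.0]]
force: [0.4, -0.2, -2.0]
gripper_width: 0.039
grasp_force: 46.3
```

```bash
python3 st.py
```

```text
16.9 [ 0.6088 -0.2038  0.1545] yaw -5.531574372647268 F [ 0.4227 -0.2005 -2.0182] w 0.03897528641750229 46.341689229011536 j [ -4.0959  27.0391  -3.0663   0.002  -59.8746  -1.4367]
```

play_rows --rows '[[[0,0,-0.3],[0,0,0],3.5],[[0,0,-0.3],[0,0,0],3.5],[[0,0,-0.3],[0,0,0],3.5],[[0,0,-0.2],[0,0,0],3.5],[[0,0,0],[0,0,0],3.5],[[0,0,0],[0,0,0],3.5],[[0,0,0],[0,0,0],3.5],[[0,0,0],[0,0,0],3.5],[[0,0,0],[0,0,0],3.5],[[0,0,0],[0,0,0],3.5]]'

```text
t: 18.15
tcp_pos: [0.6087, -0.2038, 0.1433]
tool_rot: [[-0.096, -0.995, 0.0], [-0.995, 0.096, -0.0], [0.0, -0.0, -1.0]]
force: [-1.1, -0.6, -3.4]
gripper_width: 0.039
grasp_force: 46.3
```

Past the unfinished stop height with no force, so I continue to home.

play_rows --rows '[[[0,0,-0.5],[0,0,0],3.5],[[0,0,-0.5],[0,0,0],3.5],[[0,0,-0.4],[0,0,0],3.5],[[0,0,-0.2],[0,0,0],3.5],[[0,0,-0.2],[0,0,0],3.5],[[0,0,-0.2],[0,0,0],3.5],[[0,0,-0.1],[0,0,0],3.5],[[0,0,0],[0,0,0],3.5],[[0,0,0],[0,0,0],3.5],[[0,0,0],[0,0,0],3.5]]'

```text
t: 19.4
tcp_pos: [0.6089, -0.2039, 0.1236]
tool_rot: [[-0.096, -0.995, 0.001], [-0.995, 0.096, -0.0], [0.0, -0.001, -1.0]]
force: [-2.3, 2.1, 6.2]
gripper_width: 0.039
grasp_force: 47.2
```

```bash
python3 st.py;python3 racks.py
```

```text
19.4 [ 0.6089 -0.2039  0.1236] yaw -5.5110156691136805 F [-2.2513  2.134   6.2002] w 0.03897201398507828 47.20121204853058 j [ -4.0899  28.6905  -5.1476   0.0287 -56.1052  -1.4371]
top wait [0.4634 0.0335] 7.243156236961891 1276.1778564453125 556
top pas [0.5056 0.3247] 10.590169502743354 58.0635986328125 1297
top file [0.6547 0.148 ] -12.826169144085783 46.961181640625 967
scene wait [0.4557 0.0251] 5.297952901465958 260.686279296875 3024
scene pas [0.5015 0.3208] 10.32063060528487 82.501708984375 2708
scene file [0.6496 0.1438] -13.317963990061068 63.3663330078125 2148
```

Home on the pin (force reverses at z 0.1236, so the foot is about 34 mm below the pin). This clamp passes and goes to the pass rack's far slot.

play_rows --rows '[[[0,0,2],[0,0,0],3.5],[[0,0,3],[0,0,0],3.5],[[0,0,3],[0,0,0],3.5],[[-1,4,0],[0,0,0.2],3.5],[[-1.2,6,0],[0,0,0.2],3.5],[[-1.2,6,0],[0,0,0.2],3.5],[[-1.2,6,0],[0,0,0.2],3.5],[[-1.2,6,0],[0,0,0.2],3.5],[[-1.2,6,0],[0,0,0.2],3.5],[[-1.2,6,0],[0,0,0.2],3.5]]'

```text
t: 20.75
tcp_pos: [0.5261, 0.1982, 0.2018]
tool_rot: [[0.1, -0.995, 0.0], [-0.995, -0.1, 0.001], [-0.001, -0.0, -1.0]]
force: [0.4, -1.0, -2.5]
gripper_width: 0.0391
grasp_force: 46.4
```

play_rows --rows '[[[-1.2,6,0],[0,0,0.2],3.5],[[-1.2,6,0],[0,0,0.2],3.5],[[-0.7,6.2,0],[0,0,0.2],3.5],[[0,0,-3],[0,0,0],3.5],[[0,0,-3],[0,0,0],3.5],[[0,0,-3],[0,0,0],3.5],[[0,0,0],[0,0,0],3.5],[[0,0,0],[0,0,0],3.5],[[0,0,0],[0,0,0],3.5],[[0,0,0],[0,0,0],3.5]]'

```text
t: 22.0
tcp_pos: [0.4962, 0.3786, 0.1136]
tool_rot: [[0.182, -0.983, 0.002], [-0.983, -0.182, 0.002], [-0.002, -0.002, -1.0]]
force: [-0.9, 0.1, -2.4]
gripper_width: 0.0391
grasp_force: 46.4
```

```bash
python3 st.py;python3 - <<'E'
from h import *
f=r.grab_frame("top");g=r.grab_frame("scene")
a=f["img"][170:220,100:170];b=g["img"][200:310,335:435]
a=cv2.resize(a[:,:,::-1],(420,300),interpolation=cv2.INTER_CUBIC);b=cv2.resize(b[:,:,::-1],(360,300),interpolation=cv2.INTER_CUBIC)
cv2.imwrite("pics/p4.png",np.hstack([a,b]))
E
```

```text
22.0 [0.4962 0.3786 0.1136] yaw 10.46545850853487 F [-0.8741  0.0979 -2.3593] w 0.0391247017044806 46.36076509952545 j [ 52.1853  27.6923  -8.5761   0.0046 -53.5932 -41.7225]
```

View pics/p4.png

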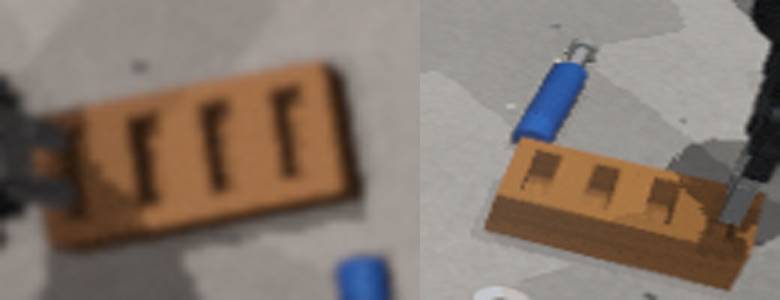

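The clamp is lined up above the leftmost slot in both views, at (60,170) in the left part and (735,215) in the right part. Lowering it.

play_rows --rows '[[[0,-0.1,-0.8],[0,0,0],3.5],[[0,0,-0.5],[0,0,0],3.5],[[0,0,-0.4],[0,0,0],3.5],[[0,0,-0.3],[0,0,0],3.5],[[0,0,-0.3],[0,0,0],3.5],[[0,0,-0.2],[0,0,0],3.5],[[0,0,0],[0,0,0],3.5],[[0,0,0],[0,0,0],3.5],[[0,0,0],[0,0,0],3.5],[[0,0,0],[0,0,0],3.5]]'

```text
t: 23.35
tcp_pos: [0.4957, 0.3773, 0.0874]
tool_rot: [[0.182, -0.983, 0.0], [-0.983, -0.182, 0.0], [-0.0, -0.0, -1.0]]
force: [0.1, 0.1, -2.4]
gripper_width: 0.0392
grasp_force: 46.4
```

play_rows --rows '[[[0,0,-0.6],[0,0,0],3.5],[[0,0,-0.6],[0,0,0],3.5],[[0,0,-0.5],[0,0,0],3.5],[[0,0,-0.2],[0,0,0],3.5],[[0,0,0],[0,0,0],3.5],[[0,0,0],[0,0,0],4.5],[[0,0,0],[0,0,0],6],[[0,0,0],[0,0,0],6],[[0,0,3],[0,0,0],6],[[0,0,5],[0,0,0],6]]'

```text
t: 24.6
tcp_pos: [0.4949, 0.3763, 0.1473]
tool_rot: [[0.182, -0.983, -0.003], [-0.983, -0.181, -0.004], [0.003, 0.004, -1.0]]
force: [1.5, 0.3, 0.8]
gripper_width: 0.0601
grasp_force: 0.0
```

```bash
python3 st.py
```

```text
24.6 [0.4949 0.3763 0.1473] yaw 10.45669612763131 F [1.5342 0.3042 0.7631] w 0.06005248819174855 0.0 j [ 52.1316  25.7229  -6.4261  -0.0194 -58.1244 -41.6643]
```

play_rows --rows '[[[-0.4,-4.3,0.2],[0,0,-0.09],6],[[-0.4,-6,0],[0,0,-0.09],6],[[-0.4,-6,0],[0,0,-0.09],6],[[-0.4,-6,0],[0,0,-0.09],6],[[-0.4,-6,0],[0,0,-0.09],6],[[-0.5,-6,0],[0,0,-0.09],6],[[-0.5,-6,0],[0,0,-0.09],6],[[0,0,-3],[0,0,0],6],[[0,0,0],[0,0,0],6],[[0,0,0],[0,0,0],6]]'

```text
t: 25.85
tcp_pos: [0.4665, -0.0253, 0.1211]
tool_rot: [[0.096, -0.995, 0.001], [-0.995, -0.096, -0.0], [0.0, -0.001, -1.0]]
force: [-0.1, 0.6, 0.1]
gripper_width: 0.06
grasp_force: 0.0
```

```bash
python3 st.py
```

```text
25.85 [ 0.4665 -0.0253  0.1211] yaw 5.499616432975783 F [-0.1399  0.629   0.0576] w 0.060016663235935984 0.0 j [ 16.9153  13.6217 -29.97     0.0356 -46.3339 -11.4402]
```

play_rows --rows '[[[0,0,-2],[0,0,0],6],[[0,0,-2],[0,0,0],6],[[0,0,-1.4],[0,0,0],6],[[0,0,0],[0,0,0],5],[[0,0,0],[0,0,0],4.2],[[0,0,0],[0,0,0],3.5],[[0,0,0],[0,0,0],3.5],[[0,0,0],[0,0,0],3.5],[[0,0,0],[0,0,0],3.5],[[0,0,0],[0,0,0],3.5]]'

```text
t: 27.1
tcp_pos: [0.4662, -0.0256, 0.0674]
tool_rot: [[0.095, -0.995, 0.002], [-0.995, -0.095, 0.0], [-0.0, -0.002, -1.0]]
force: [-2.7, 1.1, 6.7]
gripper_width: 0.0392
grasp_force: 45.3
```

```bash
python3 st.py
```

```text
27.1 [ 0.4662 -0.0256  0.0674] yaw 5.445036139098231 F [-2.7068  1.1072  6.6776] w 0.03915055576656027 45.30496537685394 j [ 16.8766  18.3328 -33.523    0.0055 -38.0495 -11.4359]
```

play_rows --rows '[[[0,0,1.5],[0,0,0],3.5],[[0,0,3],[0,0,0],3.5],[[0,0,4],[0,0,0],3.5],[[0,0,4.6],[0,0,0],3.5],[[2.85,-3.6,0],[0,0,-0.27],3.5],[[2.85,-3.6,0],[0,0,-0.27],3.5],[[2.85,-3.6,0],[0,0,-0.27],3.5],[[2.85,-3.5,0],[0,0,-0.28],3.5],[[2.85,-3.5,0],[0,0,-0.28],3.5],[[0,0,0],[0,0,0],3.5]]'

```text
t: 28.35
tcp_pos: [0.6091, -0.2059, 0.1954]
tool_rot: [[-0.1, -0.995, -0.001], [-0.995, 0.1, 0.0], [-0.0, 0.001, -1.0]]
force: [-0.3, 0.7, -2.7]
gripper_width: 0.0392
grasp_force: 46.2
```

```bash
python3 st.py
```

```text
28.35 [ 0.6091 -0.2059  0.1954] yaw -5.733632552138692 F [-0.3114  0.6528 -2.6977] w 0.039178429991747366 46.21897995471954 j [ -4.2944  25.2522   0.2337  -0.0118 -65.0537  -1.4342]
```

play_rows --rows '[[[0,0.2,-1.2],[0,0,0.02],3.5],[[0,0,-1.3],[0,0,0],3.5],[[0,0,-0.4],[0,0,0],3.5],[[0,0,-0.4],[0,0,0],3.5],[[0,0,-0.4],[0,0,0],3.5],[[0,0,-0.4],[0,0,0],3.5],[[0,0,-0.4],[0,0,0],3.5],[[0,0,-0.4],[0,0,0],3.5],[[0,0,-0.3],[0,0,0],3.5],[[0,0,0],[0,0,0],3.5]]'

```text
t: 29.6
tcp_pos: [0.6085, -0.202, 0.1466]
tool_rot: [[-0.093, -0.996, 0.001], [-0.996, 0.093, -0.001], [0.001, -0.001, -1.0]]
force: [-1.9, 0.7, 3.4]
gripper_width: 0.0393
grasp_force: 46.9
```

```bash
python3 st.py
```

```text
29.6 [ 0.6085 -0.202   0.1466] yaw -5.347213864699429 F [-1.8552  0.7374  3.4385] w 0.039326327052839206 46.92409873008728 j [ -3.9117  27.3461  -3.8048   0.0433 -58.7924  -1.458 ]
```

play_rows --rows '[[[0,0,-0.2],[0,0,0],3.5],[[0,0,-0.2],[0,0,0],3.5],[[0,0,0],[0,0,0],3.5],[[0,0,0],[0,0,0],3.5],[[0,0,0],[0,0,0],3.5],[[0,0,0],[0,0,0],3.5],[[0,0,0],[0,0,0],3.5],[[0,0,0],[0,0,0],3.5],[[0,0,0],[0,0,0],3.5],[[0,0,0],[0,0,0],3.5]]'

```text
t: 30.85
tcp_pos: [0.6086, -0.2024, 0.1461]
tool_rot: [[-0.092, -0.996, 0.003], [-0.996, 0.092, -0.002], [0.002, -0.003, -1.0]]
force: [-6.0, 2.6, 16.2]
gripper_width: 0.0393
grasp_force: 48.7
```

```bash
python3 st.py; python3 racks.py
```

```text
30.85 [ 0.6086 -0.2024  0.1461] yaw -5.294457170541137 F [-6.0456  2.6254 16.2047] w 0.03928248532150102 48.67035448551178 j [ -3.9091  27.3379  -3.9324   0.1419 -58.5693  -1.4593]
top wait [0.4615 0.0336] 5.838993804067732 1297.8677978515625 532
top pas [0.5056 0.3238] 10.34806454936102 77.8134765625 1276
top file [0.6544 0.1481] -13.128398000463319 45.3736572265625 967
scene wait [0.4555 0.0253] 5.264372818527607 259.5804443359375 3028
scene pas [0.5015 0.3208] 10.32063060528487 82.501708984375 2708
scene file [0.6495 0.144 ] -13.256091338098647 63.971923828125 2146
```

play_rows --rows '[[[0,0,2],[0,0,0],3.5],[[0,0,4],[0,0,0],3.5],[[0.5,4,0.3],[0,0,-0.1],3.5],[[0.8,5.8,0],[0,0,-0.14],3.5],[[0.8,5.8,0],[0,0,-0.14],3.5],[[0.8,5.8,0],[0,0,-0.14],3.5],[[0.8,5.8,0],[0,0,-0.14],3.5],[[0.8,5.8,0],[0,0,-0.15],3.5],[[0.8,5.6,0],[0,0,-0.15],3.5],[[0,0,-3],[0,0,0],3.5]]'

```text
t: 32.2
tcp_pos: [0.6632, 0.1895, 0.1756]
tool_rot: [[-0.221, -0.975, 0.006], [-0.975, 0.221, 0.003], [-0.005, -0.006, -1.0]]
force: [-1.1, -0.4, -2.7]
gripper_width: 0.0391
grasp_force: 46.4
```

play_rows --rows '[[[0,0,-3],[0,0,0],3.5],[[0,0,-2.5],[0,0,0],3.5],[[0,0,0],[0,0,0],3.5],[[0,0,0],[0,0,0],3.5],[[0,0,0],[0,0,0],3.5],[[0,0,0],[0,0,0],3.5],[[0,0,0],[0,0,0],3.5],[[0,0,0],[0,0,0],3.5],[[0,0,0],[0,0,0],3.5],[[0,0,0],[0,0,0],3.5]]'

```text
t: 33.45
tcp_pos: [0.6612, 0.1842, 0.1193]
tool_rot: [[-0.226, -0.974, -0.0], [-0.974, 0.226, -0.0], [0.0, 0.0, -1.0]]
force: [-0.3, -0.2, -3.0]
gripper_width: 0.0393
grasp_force: 46.3
```

```bash
python3 st.py
```

```text
33.45 [0.6612 0.1842 0.1193] yaw -13.052578191102901 F [-0.2683 -0.1771 -3.0405] w 0.039324577309919784 46.270387172698975 j [ 29.0296  32.8646   1.7256  -0.0008 -58.8651 -42.0818]
```

play_rows --rows '[[[0.15,-0.1,-1.2],[0,0,0],3.5],[[0,0,-0.6],[0,0,0],3.5],[[0,0,-0.4],[0,0,0],3.5],[[0,0,-0.4],[0,0,0],3.5],[[0,0,-0.3],[0,0,0],3.5],[[0,0,-0.3],[0,0,0],3.5],[[0,0,0],[0,0,0],3.5],[[0,0,0],[0,0,0],3.5],[[0,0,0],[0,0,0],3.5],[[0,0,0],[0,0,0],3.5]]'

```text
t: 34.7
tcp_pos: [0.6628, 0.1832, 0.0875]
tool_rot: [[-0.226, -0.974, 0.0], [-0.974, 0.226, 0.0], [-0.0, -0.0, -1.0]]
force: [-0.4, -0.3, -2.5]
gripper_width: 0.0386
grasp_force: 46.3
```

play_rows --rows '[[[0,0,-0.6],[0,0,0],3.5],[[0,0,-0.6],[0,0,0],3.5],[[0,0,-0.5],[0,0,0],3.5],[[0,0,-0.2],[0,0,0],3.5],[[0,0,0],[0,0,0],3.5],[[0,0,0],[0,0,0],4.5],[[0,0,0],[0,0,0],6],[[0,0,0],[0,0,0],6],[[0,0,3],[0,0,0],6],[[0,0,5],[0,0,0],6]]'

```text
t: 35.95
tcp_pos: [0.6616, 0.1827, 0.1471]
tool_rot: [[-0.226, -0.974, -0.005], [-0.974, 0.226, -0.002], [0.003, 0.004, -1.0]]
force: [0.3, 0.8, 0.3]
gripper_width: 0.0602
grasp_force: 0.0
```

play_rows --rows '[[[-4,-2,0],[0,0,0.33],6],[[-4,-3.8,0],[0,0,0.33],6],[[-4,-3.8,0],[0,0,0.33],6],[[-4,-3.8,0],[0,0,0.33],6],[[-4,-3.8,0],[0,0,0.33],6],[[0,0,0],[0,0,0.33],6],[[0,0,0],[0,0,0.33],6],[[0,0,0],[0,0,0],6],[[0,0,0],[0,0,0],6],[[0,0,0],[0,0,0],6]]'

```text
t: 37.2
tcp_pos: [0.4628, 0.0113, 0.1483]
tool_rot: [[0.094, -0.996, -0.0], [-0.996, -0.094, -0.0], [0.0, 0.0, -1.0]]
force: [0.7, -0.4, -0.2]
gripper_width: 0.0602
grasp_force: 0.0
```

```bash
python3 st.py
```

```text
37.2 [0.4628 0.0113 0.1483] yaw 5.417901260283352 F [ 0.7459 -0.375  -0.1793] w 0.06020302719976624 0.0 j [ 21.5943  11.1738 -28.4188   0.001  -50.413  -16.177 ]
```

play_rows --rows '[[[0,-0.05,-3],[0,0,0],6],[[0,0,-3],[0,0,0],6],[[0,0,-2.1],[0,0,0],6],[[0,0,0],[0,0,0],5],[[0,0,0],[0,0,0],4.2],[[0,0,0],[0,0,0],3.5],[[0,0,0],[0,0,0],3.5],[[0,0,0],[0,0,0],3.5],[[0,0,0],[0,0,0],3.5],[[0,0,0],[0,0,0],3.5]]'

```text
t: 38.45
tcp_pos: [0.463, 0.0107, 0.0681]
tool_rot: [[0.095, -0.995, 0.001], [-0.995, -0.095, 0.0], [0.0, -0.001, -1.0]]
force: [-1.8, 0.2, 5.3]
gripper_width: 0.0388
grasp_force: 45.7
```

```bash
python3 st.py
```

```text
38.45 [0.463  0.0107 0.0681] yaw 5.447404367466746 F [-1.838   0.2462  5.348 ] w 0.03880527180040552 45.6791889667511 j [ 21.5245  17.9818 -33.9706   0.0214 -38.0046 -16.094 ]
```

play_rows --rows '[[[0,0,1.5],[0,0,0],3.5],[[0,0,3],[0,0,0],3.5],[[0,0,4],[0,0,0],3.5],[[0,0,4.6],[0,0,0],3.5],[[2.9,-4.3,0],[0,0,-0.27],3.5],[[2.9,-4.3,0],[0,0,-0.27],3.5],[[2.9,-4.3,0],[0,0,-0.27],3.5],[[2.9,-4.3,0],[0,0,-0.28],3.5],[[2.9,-4.3,0],[0,0,-0.28],3.5],[[0,0,0],[0,0,0],3.5]]'

```text
t: 39.7
tcp_pos: [0.6088, -0.2069, 0.1959]
tool_rot: [[-0.101, -0.995, -0.001], [-0.995, 0.101, 0.0], [-0.0, 0.001, -1.0]]
force: [-0.2, -0.6, -3.4]
gripper_width: 0.0391
grasp_force: 46.1
```

```bash
python3 st.py
```

```text
39.7 [ 0.6088 -0.2069  0.1959] yaw -5.775020681752908 F [-0.2266 -0.6284 -3.3557] w 0.0390745944083281 46.1192001363662 j [ -4.3879  25.2334   0.2799  -0.0075 -65.1289  -1.384 ]
```

play_rows --rows '[[[0,0,-1.2],[0,0,0],3.5],[[0,0,-1.3],[0,0,0],3.5],[[0,0,-0.4],[0,0,0],3.5],[[0,0,-0.4],[0,0,0],3.5],[[0,0,-0.4],[0,0,0],3.5],[[0,0,-0.4],[0,0,0],3.5],[[0,0,-0.4],[0,0,0],3.5],[[0,0,-0.4],[0,0,0],3.5],[[0,0,-0.5],[0,0,0],3.5],[[0,0,0],[0,0,0],3.5]]'

```text
t: 40.95
tcp_pos: [0.6074, -0.2043, 0.1436]
tool_rot: [[-0.097, -0.995, -0.001], [-0.995, 0.097, 0.0], [-0.0, 0.001, -1.0]]
force: [0.7, -0.8, -2.7]
gripper_width: 0.0388
grasp_force: 46.1
```

```bash
python3 st.py
```

```text
40.95 [ 0.6074 -0.2043  0.1436] yaw -5.539818446139259 F [ 0.6689 -0.7724 -2.6644] w 0.03882210143237628 46.08938123819996 j [ -4.1507  27.5387  -3.9245  -0.0084 -58.6047  -1.3848]
```

Foot is below the unfinished stop height with no force, so I continue to home.

play_rows --rows '[[[0,0,-0.5],[0,0,0],3.5],[[0,0,-0.5],[0,0,0],3.5],[[0,0,-0.4],[0,0,0],3.5],[[0,0,-0.2],[0,0,0],3.5],[[0,0,-0.2],[0,0,0],3.5],[[0,0,-0.2],[0,0,0],3.5],[[0,0,-0.1],[0,0,0],3.5],[[0,0,0],[0,0,0],3.5],[[0,0,0],[0,0,0],3.5],[[0,0,0],[0,0,0],3.5]]'

```text
t: 42.2
tcp_pos: [0.6078, -0.2043, 0.1237]
tool_rot: [[-0.096, -0.995, 0.0], [-0.995, 0.096, -0.0], [0.0, -0.0, -1.0]]
force: [-1.5, 0.7, 1.2]
gripper_width: 0.039
grasp_force: 46.4
```

```bash
python3 st.py;python3 racks.py
```

```text
42.2 [ 0.6078 -0.2043  0.1237] yaw -5.528880103799828 F [-1.498   0.6944  1.1641] w 0.03896047832190215 46.39018588217141 j [ -4.1476  28.626   -5.2441   0.01   -56.1117  -1.3868]
top wait [0.4616 0.0336] 6.039011959541952 1270.8328857421875 561
top pas [0.5058 0.3236] 10.539116998865403 77.98486328125 1277
top file [0.6541 0.1469] -12.756851599845268 85.2950439453125 918
scene wait [0.4554 0.0253] 5.302661590772606 258.8123779296875 3020
scene pas [0.5015 0.3208] 10.32063060528487 82.501708984375 2708
scene file [0.6494 0.1439] -13.272085534576023 63.1937255859375 2146
```

play_rows --rows '[[[0,0,2],[0,0,0],3.5],[[0,0,3],[0,0,0],3.5],[[0,0,3],[0,0,0],3.5],[[-1,4,0],[0,0,0.2],3.5],[[-1.1,5.7,0],[0,0,0.2],3.5],[[-1.1,5.7,0],[0,0,0.2],3.5],[[-1.1,5.7,0],[0,0,0.2],3.5],[[-1.1,5.7,0],[0,0,0.2],3.5],[[-1.1,5.7,0],[0,0,0.2],3.5],[[-1.1,5.7,0],[0,0,0.2],3.5]]'

```text
t: 43.55
tcp_pos: [0.5312, 0.1796, 0.203]
tool_rot: [[0.1, -0.995, 0.0], [-0.995, -0.1, 0.0], [-0.0, -0.0, -1.0]]
force: [1.0, 0.8, -2.1]
gripper_width: 0.0391
grasp_force: 46.9
```

play_rows --rows '[[[-1.1,5.7,0],[0,0,0.2],3.5],[[-1.1,5.7,0],[0,0,0.2],3.5],[[-0.85,5,0],[0,0,0.2],3.5],[[0,0,-3],[0,0,0],3.5],[[0,0,-3],[0,0,0],3.5],[[0,0,-3],[0,0,0],3.5],[[0,0,0],[0,0,0],3.5],[[0,0,0],[0,0,0],3.5],[[0,0,0],[0,0,0],3.5],[[0,0,0],[0,0,0],3.5]]'

```text
t: 44.8
tcp_pos: [0.5017, 0.3421, 0.1145]
tool_rot: [[0.182, -0.983, 0.002], [-0.983, -0.182, 0.002], [-0.001, -0.002, -1.0]]
force: [-0.1, -0.0, -2.1]
gripper_width: 0.0389
grasp_force: 46.9
```

```bash
python3 st.py;python3 racks.py
```

```text
44.8 [0.5017 0.3421 0.1145] yaw 10.466366460453795 F [-0.0686 -0.046  -2.0663] w 0.03890520880856999 46.871715445240625 j [ 49.5511  26.1919 -11.0523   0.0047 -52.6232 -39.0874]
top wait [0.4608 0.0288] 5.335542881623939 95.8134765625 1878
top pas [0.5063 0.3171] 11.382932115858097 264.1002197265625 1080
top file [0.654  0.1472] -12.323411209621069 87.252685546875 912
scene wait [0.4553 0.0251] 5.251337814655675 263.338623046875 3038
scene pas [0.5014 0.3208] 10.346430159222544 96.914306640625 2737
scene file [0.6495 0.1439] -13.252699261085382 63.4617919921875 2151
```

play_rows --rows '[[[0,0,-0.8],[0,0,0],3.5],[[0,0,-0.5],[0,0,0],3.5],[[0,0,-0.5],[0,0,0],3.5],[[0,0,-0.3],[0,0,0],3.5],[[0,0,-0.3],[0,0,0],3.5],[[0,0,-0.3],[0,0,0],3.5],[[0,0,0],[0,0,0],3.5],[[0,0,0],[0,0,0],3.5],[[0,0,0],[0,0,0],3.5],[[0,0,0],[0,0,0],3.5]]'

```text
t: 46.15
tcp_pos: [0.5013, 0.3418, 0.0864]
tool_rot: [[0.182, -0.983, 0.0], [-0.983, -0.182, 0.0], [-0.0, -0.0, -1.0]]
force: [0.3, 0.3, -2.3]
gripper_width: 0.0391
grasp_force: 46.9
```

play_rows --rows '[[[0,0,-0.6],[0,0,0],3.5],[[0,0,-0.6],[0,0,0],3.5],[[0,0,-0.4],[0,0,0],3.5],[[0,0,-0.15],[0,0,0],3.5],[[0,0,0],[0,0,0],3.5],[[0,0,0],[0,0,0],4.5],[[0,0,0],[0,0,0],6],[[0,0,0],[0,0,0],6],[[0,0,3],[0,0,0],6],[[0,0,5],[0,0,0],6]]'

```text
t: 47.4
tcp_pos: [0.5004, 0.3409, 0.148]
tool_rot: [[0.182, -0.983, -0.003], [-0.983, -0.182, -0.003], [0.003, 0.004, -1.0]]
force: [0.0, 0.9, 0.1]
gripper_width: 0.0599
grasp_force: 0.0
```

play_rows --rows '[[[-0.5,-3.6,0],[0,0,-0.1],6],[[-0.7,-5.2,0],[0,0,-0.1],6],[[-0.7,-5.2,0],[0,0,-0.1],6],[[-0.7,-5.2,0],[0,0,-0.11],6],[[-0.8,-5.2,0],[0,0,-0.11],6],[[-0.8,-5.2,0],[0,0,-0.11],6],[[0,0,0],[0,0,0],6],[[0,0,0],[0,0,0],6],[[0,0,0],[0,0,0],6],[[0,0,0],[0,0,0],6]]'

```text
t: 48.65
tcp_pos: [0.4595, 0.0466, 0.1488]
tool_rot: [[0.096, -0.995, 0.0], [-0.995, -0.096, 0.0], [-0.0, -0.0, -1.0]]
force: [-0.6, 0.5, -0.4]
gripper_width: 0.0606
grasp_force: 0.0
```

```bash
python3 st.py
```

```text
48.65 [0.4595 0.0466 0.1488] yaw 5.518954273719789 F [-0.5548  0.5186 -0.3941] w 0.06057828492435879 0.0 j [ 26.0375  11.0309 -28.5237   0.0004 -50.4415 -20.5188]
```

play_rows --rows '[[[0,0,-3],[0,0,0],6],[[0,0,-3],[0,0,0],6],[[0,0,-2.15],[0,0,0],6],[[0,0,0],[0,0,0],5],[[0,0,0],[0,0,0],4.2],[[0,0,0],[0,0,0],3.5],[[0,0,0],[0,0,0],3.5],[[0,0,0],[0,0,0],3.5],[[0,0,0],[0,0,0],3.5],[[0,0,0],[0,0,0],3.5]]'

```text
t: 49.9
tcp_pos: [0.4595, 0.0458, 0.0681]
tool_rot: [[0.095, -0.995, 0.001], [-0.995, -0.095, 0.0], [-0.0, -0.001, -1.0]]
force: [-2.7, 1.2, 6.1]
gripper_width: 0.0387
grasp_force: 45.9
```

```bash
python3 st.py
```

```text
49.9 [0.4595 0.0458 0.0681] yaw 5.444720045142842 F [-2.7486  1.2306  6.149 ] w 0.038741782029580646 45.858213901519775 j [ 25.9455  17.873  -34.1478   0.0142 -37.9278 -20.512 ]
```

play_rows --rows '[[[0,0,1.5],[0,0,0],3.5],[[0,0,3],[0,0,0],3.5],[[0,0,4],[0,0,0],3.5],[[0,0,4.6],[0,0,0],3.5],[[2.97,-5,0],[0,0,-0.27],3.5],[[2.97,-5,0],[0,0,-0.27],3.5],[[2.97,-5,0],[0,0,-0.27],3.5],[[2.97,-5,0],[0,0,-0.28],3.5],[[2.97,-5,0],[0,0,-0.28],3.5],[[0,0,0],[0,0,0],3.5]]'

```text
t: 51.15
tcp_pos: [0.6085, -0.2076, 0.1957]
tool_rot: [[-0.102, -0.995, -0.002], [-0.995, 0.102, 0.0], [0.0, 0.002, -1.0]]
force: [0.4, 0.7, -4.1]
gripper_width: 0.0387
grasp_force: 46.3
```

```bash
python3 st.py
```

```text
51.15 [ 0.6085 -0.2076  0.1957] yaw -5.825592308068242 F [ 0.3692  0.6544 -4.0535] w 0.038749840452045735 46.295825242996216 j [ -4.4451  25.255    0.279    0.     -65.1323  -1.3805]
```

play_rows --rows '[[[0,0,-1.2],[0,0,0],3.5],[[0,0,-1.3],[0,0,0],3.5],[[0,0,-0.4],[0,0,0],3.5],[[0,0,-0.4],[0,0,0],3.5],[[0,0,-0.4],[0,0,0],3.5],[[0,0,-0.4],[0,0,0],3.5],[[0,0,-0.4],[0,0,0],3.5],[[0,0,-0.4],[0,0,0],3.5],[[0,0,-0.5],[0,0,0],3.5],[[0,0,0],[0,0,0],3.5]]'

```text
t: 52.4
tcp_pos: [0.6074, -0.2043, 0.1436]
tool_rot: [[-0.097, -0.995, -0.001], [-0.995, 0.097, 0.0], [-0.0, 0.001, -1.0]]
force: [-0.4, -1.0, -2.9]
gripper_width: 0.0392
grasp_force: 46.3
```

```bash
python3 st.py
```

```text
52.4 [ 0.6074 -0.2043  0.1436] yaw -5.539330451061324 F [-0.3674 -0.9696 -2.8563] w 0.03918838712378851 46.26357078552246 j [ -4.1505  27.5366  -3.9242  -0.0097 -58.6126  -1.3838]
```

play_rows --rows '[[[0,0,-0.5],[0,0,0],3.5],[[0,0,-0.5],[0,0,0],3.5],[[0,0,-0.4],[0,0,0],3.5],[[0,0,-0.2],[0,0,0],3.5],[[0,0,-0.2],[0,0,0],3.5],[[0,0,-0.2],[0,0,0],3.5],[[0,0,-0.1],[0,0,0],3.5],[[0,0,0],[0,0,0],3.5],[[0,0,0],[0,0,0],3.5],[[0,0,0],[0,0,0],3.5]]'

```text
t: 53.65
tcp_pos: [0.6078, -0.2043, 0.1238]
tool_rot: [[-0.096, -0.995, 0.0], [-0.995, 0.096, -0.0], [0.0, -0.0, -1.0]]
force: [-1.2, 0.8, 0.6]
gripper_width: 0.0392
grasp_force: 46.6
```

```bash
python3 st.py;python3 racks.py
```

```text
53.65 [ 0.6078 -0.2043  0.1238] yaw -5.525794429078826 F [-1.1987  0.751   0.6477] w 0.03923227271463353 46.646493673324585 j [ -4.1484  28.6232  -5.2408   0.011  -56.1165  -1.3836]
top wait [0.4616 0.0345] 6.195818355092243 1267.630859375 566
top pas [0.5057 0.3236] 10.537402581445624 78.06005859375 1272
top file [0.6538 0.1469] -12.924338701722355 85.541259765625 921
scene wait [0.4557 0.025 ] 5.247141401955424 260.70068359375 3023
scene pas [0.5015 0.3208] 10.32063060528487 82.501708984375 2708
scene file [0.6494 0.1439] -13.29359342669678 63.48876953125 2147
```

play_rows --rows '[[[0,0,2],[0,0,0],3.5],[[0,0,3],[0,0,0],3.5],[[0,0,3],[0,0,0],3.5],[[-1,4,0],[0,0,0.2],3.5],[[-1,5.3,0],[0,0,0.2],3.5],[[-1,5.3,0],[0,0,0.2],3.5],[[-1,5.3,0],[0,0,0.2],3.5],[[-1,5.3,0],[0,0,0.2],3.5],[[-1,5.3,0],[0,0,0.2],3.5],[[-1,5.3,0],[0,0,0.2],3.5]]'

```text
t: 55.0
tcp_pos: [0.5372, 0.1555, 0.2028]
tool_rot: [[0.1, -0.995, 0.0], [-0.995, -0.1, 0.0], [-0.0, -0.0, -1.0]]
force: [1.3, 0.2, -3.1]
gripper_width: 0.0388
grasp_force: 46.7
```

play_rows --rows '[[[-1,5.3,0],[0,0,0.2],3.5],[[-1,5.3,0],[0,0,0.2],3.5],[[-0.85,4.8,0],[0,0,0.2],3.5],[[0,0,-3],[0,0,0],3.5],[[0,0,-3],[0,0,0],3.5],[[0,0,-3],[0,0,0],3.5],[[0,0,0],[0,0,0],3.5],[[0,0,0],[0,0,0],3.5],[[0,0,0],[0,0,0],3.5],[[0,0,0],[0,0,0],3.5]]'

```text
t: 56.25
tcp_pos: [0.5097, 0.3081, 0.1145]
tool_rot: [[0.182, -0.983, 0.002], [-0.983, -0.182, 0.002], [-0.001, -0.002, -1.0]]
force: [1.2, -0.4, -3.4]
gripper_width: 0.0391
grasp_force: 46.7
```

```bash
python3 st.py;python3 racks.py
```

```text
56.25 [0.5097 0.3081 0.1145] yaw 10.466417907758123 F [ 1.1618 -0.4419 -3.3744] w 0.03905184964154026 46.70631229877472 j [ 46.7175  25.1993 -12.7706   0.0065 -51.8936 -36.255 ]
top wait [0.4605 0.0288] 5.415956496935785 95.53759765625 1878
top pas [0.5077 0.3275] 8.721233997266191 211.56298828125 1508
top file [0.6542 0.1474] -12.546125246579432 87.0615234375 915
scene wait [0.4553 0.0251] 5.251337814655675 263.338623046875 3038
scene pas [0.5014 0.3208] 10.398570472381719 87.2359619140625 2720
scene file [0.6494 0.1439] -13.29359342669678 63.48876953125 2147
```

Rack unmoved, lowering.

play_rows --rows '[[[-0.1,-0.1,-0.8],[0,0,0],3.5],[[0,0,-0.5],[0,0,0],3.5],[[0,0,-0.5],[0,0,0],3.5],[[0,0,-0.3],[0,0,0],3.5],[[0,0,-0.3],[0,0,0],3.5],[[0,0,-0.3],[0,0,0],3.5],[[0,0,0],[0,0,0],3.5],[[0,0,0],[0,0,0],3.5],[[0,0,0],[0,0,0],3.5],[[0,0,0],[0,0,0],3.5]]'

```text
t: 57.6
tcp_pos: [0.5083, 0.3068, 0.0864]
tool_rot: [[0.182, -0.983, 0.0], [-0.983, -0.182, 0.0], [-0.0, -0.0, -1.0]]
force: [-0.1, -0.3, -2.8]
gripper_width: 0.0389
grasp_force: 46.7
```

play_rows --rows '[[[0,0,-0.6],[0,0,0],3.5],[[0,0,-0.6],[0,0,0],3.5],[[0,0,-0.4],[0,0,0],3.5],[[0,0,-0.15],[0,0,0],3.5],[[0,0,0],[0,0,0],3.5],[[0,0,0],[0,0,0],4.5],[[0,0,0],[0,0,0],6],[[0,0,0],[0,0,0],6],[[0,0,3],[0,0,0],6],[[0,0,5],[0,0,0],6]]'

```text
t: 58.85
tcp_pos: [0.5074, 0.3059, 0.1481]
tool_rot: [[0.182, -0.983, -0.003], [-0.983, -0.182, -0.003], [0.002, 0.004, -1.0]]
force: [0.1, 1.2, 0.2]
gripper_width: 0.0598
grasp_force: 0.0
```

play_rows --rows '[[[1.4,-4.4,2],[0,0,-0.25],8.5],[[1.4,-4.4,2],[0,0,-0.25],8.5],[[1.4,-4.5,0],[0,0,-0.25],8.5],[[1.4,-4.5,0],[0,0,-0.25],8.5],[[1.4,-4.5,0],[0,0,-0.25],8.5],[[1.4,-4.5,0],[0,0,-0.25],8.5],[[1.5,-4.5,0],[0,0,-0.25],8.5],[[1.5,-4.5,0],[0,0,-0.25],8.5],[[0,0,0],[0,0,0],8.5],[[0,0,0],[0,0,0],8.5]]'

```text
t: 60.1
tcp_pos: [0.6221, -0.0513, 0.1887]
tool_rot: [[-0.097, -0.995, -0.0], [-0.995, 0.097, 0.0], [-0.0, 0.0, -1.0]]
force: [-1.3, 0.1, 0.4]
gripper_width: 0.085
grasp_force: 0.0
```

```bash
python3 st.py;python3 racks.py
```

```text
60.1 [ 0.6221 -0.0513  0.1887] yaw -5.5519555602718205 F [-1.3271  0.1478  0.3793] w 0.0850449838005346 0.0 j [ 10.1161  23.745   -3.2108  -0.0132 -63.0515 -15.6621]
top wait [0.4543 0.027 ] 9.238772331850143 309.4534912109375 2002
top pas [0.5052 0.3279] 10.340814095410002 540.757080078125 793
top file [0.6786 0.1172] -73.30991438229148 437.680419921875 422
scene wait [0.4554 0.0253] 5.542026260326423 269.00341796875 3046
scene pas [0.5015 0.3208] 10.32063060528487 82.501708984375 2708
scene file [0.6496 0.1438] -13.118231770206624 63.6712646484375 2146
```

play_rows --rows '[[[0,0,-3],[0,0,0],8.5],[[0,0,-3],[0,0,0],8.5],[[0,0,-3],[0,0,0],8.5],[[0,0,-1.6],[0,0,0],8.5],[[0,0,0],[0,0,0],5],[[0,0,0],[0,0,0],3],[[0,0,0],[0,0,0],2],[[0,0,0],[0,0,0],2],[[0,0,0],[0,0,0],2],[[0,0,0],[0,0,0],2]]' --grip_force 40

```text
t: 61.45
tcp_pos: [0.6226, -0.0511, 0.0845]
tool_rot: [[-0.096, -0.995, 0.002], [-0.995, 0.096, 0.0], [-0.0, -0.002, -1.0]]
force: [-3.0, 1.1, 5.9]
gripper_width: 0.0279
grasp_force: 39.1
```

play_rows --rows '[[[-0.05,-0.5,0],[0,0,0],2],[[-0.1,-1,0],[0,0,0],2],[[-0.1,-1,0],[0,0,0],2],[[-0.1,-1,0],[0,0,0],2],[[-0.1,-1,0],[0,0,0],2],[[-0.1,-1,0],[0,0,0],2],[[-0.1,-1,0],[0,0,0],2],[[-0.1,-1,0],[0,0,0],2],[[-0.1,-1,0],[0,0,0],2],[[-0.1,-1,0],[0,0,0],2]]'

```text
t: 62.7
tcp_pos: [0.6133, -0.146, 0.0844]
tool_rot: [[-0.096, -0.995, 0.002], [-0.995, 0.096, 0.0], [-0.001, -0.002, -1.0]]
force: [-2.3, 4.1, 6.3]
gripper_width: 0.0276
grasp_force: 39.1
```

```bash
python3 st.py
```

```text
62.7 [ 0.6133 -0.146   0.0844] yaw -5.5116014824799535 F [-2.2579  4.1097  6.3039] w 0.027556175168684693 39.12992835044861 j [  1.2817  30.0656  -9.2574  -0.0303 -50.5632  -6.774 ]
```

play_rows --rows '[[[-0.1,-1,0],[0,0,0],2],[[-0.1,-1,0],[0,0,0],2],[[-0.1,-1,0],[0,0,0],2],[[-0.1,-1,0],[0,0,0],2],[[-0.1,-1,0],[0,0,0],2],[[-0.1,-1,0],[0,0,0],2],[[-0.1,-1,0],[0,0,0],2],[[-0.1,-1,0],[0,0,0],2],[[-0.1,-1,0],[0,0,0],2],[[-0.1,-1,0],[0,0,0],2]]'

```text
t: 63.95
tcp_pos: [0.6035, -0.2461, 0.0845]
tool_rot: [[-0.096, -0.995, 0.002], [-0.995, 0.096, 0.0], [-0.0, -0.002, -1.0]]
force: [-0.2, 2.8, 5.9]
gripper_width: 0.028
grasp_force: 39.1
```

play_rows --rows '[[[-0.03,-0.3,0],[0,0,0],2],[[-0.02,-0.3,0],[0,0,0],2],[[0,-0.2,0],[0,0,0],2],[[0,0,0],[0,0,0],2],[[0,0,0],[0,0,0],2],[[0,0,0],[0,0,0],2],[[0,0,0],[0,0,0],2],[[0,0,0],[0,0,0],2],[[0,0,0],[0,0,0],2],[[0,0,0],[0,0,0],2]]'

```text
t: 65.2
tcp_pos: [0.603, -0.2502, 0.0844]
tool_rot: [[-0.096, -0.995, 0.002], [-0.995, 0.096, 0.004], [-0.004, -0.001, -1.0]]
force: [-0.8, 15.5, 9.4]
gripper_width: 0.0281
grasp_force: 39.6
```

```bash
python3 st.py
```

```text
65.2 [ 0.603  -0.2502  0.0844] yaw -5.483295874596203 F [-0.7742 15.5068  9.3526] w 0.028091345396478493 39.60984170436859 j [ -8.4834  31.9688  -5.5717  -0.3111 -52.3965   3.19  ]
```

play_rows --rows '[[[0,0.3,0],[0,0,0],2.8],[[0,0,0],[0,0,0],5],[[0,0,0],[0,0,0],7],[[0,0,0],[0,0,0],8.5],[[0,0,0],[0,0,0],8.5],[[0,0,4],[0,0,0],8.5],[[0,0,5],[0,0,0],8.5],[[0,0,5],[0,0,0],8.5],[[-4,0,1],[0,0,0],8.5],[[-5,0,0],[0,0,0],8.5]]'

```text
t: 66.45
tcp_pos: [0.5123, -0.2515, 0.2339]
tool_rot: [[-0.096, -0.995, 0.003], [-0.995, 0.096, -0.001], [0.0, -0.003, -1.0]]
force: [0.3, 0.0, 0.6]
gripper_width: 0.0851
grasp_force: 0.0
```

play_rows --rows '[[[-5,0,0],[0,0,0],8.5],[[-4,0,0],[0,0,0],8.5],[[0,0,0],[0,0,0],8.5],[[0,0,0],[0,0,0],8.5],[[0,0,0],[0,0,0],8.5],[[0,0,0],[0,0,0],8.5],[[0,0,0],[0,0,0],8.5],[[0,0,0],[0,0,0],8.5],[[0,0,0],[0,0,0],8.5],[[0,0,0],[0,0,0],8.5]]'

```text
t: 67.7
tcp_pos: [0.4222, -0.2513, 0.2328]
tool_rot: [[-0.096, -0.995, 0.0], [-0.995, 0.096, -0.0], [-0.0, -0.0, -1.0]]
force: [-0.0, -0.1, 0.4]
gripper_width: 0.0851
grasp_force: 0.0
```

```bash
python3 st.py;python3 racks.py; python3 - <<'E'
from h import *
f=r.grab_frame("scene");save(f,"s9.png",(75,110,465,340),2)
E
```

```text
67.7 [ 0.4222 -0.2513  0.2328] yaw -5.5325740366979845 F [-0.0449 -0.0811  0.353 ] w 0.08508135325898664 0.0 j [-11.7806   8.8759 -17.6244  -0.0003 -63.4979   6.2481]
top wait [0.4601 0.039 ] 5.178418031587723 424.674072265625 1796
top pas [0.5057 0.3236] 10.537402581445624 78.06005859375 1272
top file [0.654  0.1469] -12.76930418528475 86.8717041015625 913
scene wait [0.4554 0.0252] 5.0274916151991915 277.4576416015625 3054
scene pas [0.5015 0.3208] 10.327514874977636 83.1536865234375 2709
scene file [0.6495 0.1438] -13.329260140890266 63.2391357421875 2156
```

View pics/s9.png

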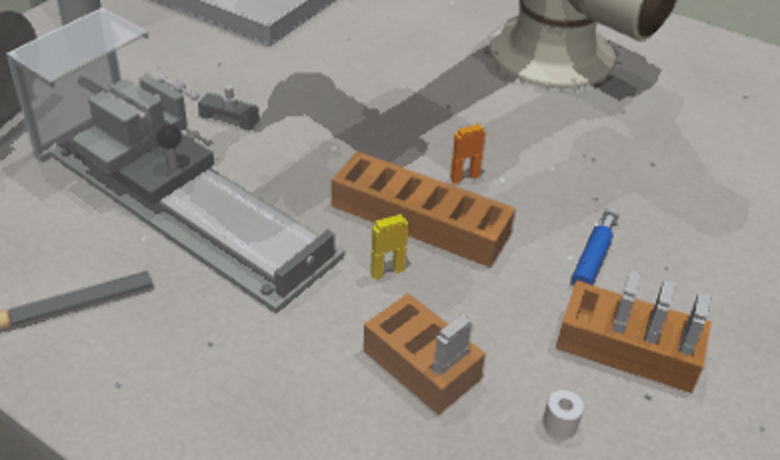

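The final view shows three clamps upright in the four-slot rack and one in the three-slot rack. The wait rack is empty, the vise is home, and the other items are untouched.

```bash
python3 -c "
from station import r
print(r.hand_in())"
```

```text
the job is handed in; nothing more can be done
None
```

The job is handed in: all four clamps were tried on the pin, three went home and stand in the four-slot rack, one stopped short and stands in the three-slot rack, and the vise is back at its right-hand stop; the hand-in returned no verdict.

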